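Stop the packing belt, clear the jammed carton, reset the stop

TASK

A carton has stuck at the mouth of the guide lane on the packing belt. Stop the belt by pressing the big red mushroom button on the sloping stop station until it latches down by itself; only then touch the carton, and push it gently along the lane until it is square and fully home against the end stop. With the carton home, twist the red head clockwise to reset it so that it springs fully up again, keep off the carton from then on, and leave everything else on the bench where it stands.

Things in the scene. Friction and masses are not known exactly. Their poses are not given: they have to be found in the camera images.
- console: Stop station: grey steel wedge, 160 deep (x) x 150 wide (y) mm, 44 mm high in front (-x), 136 mm at the back, fixed. Origin: centre of its underside, z up. Its panel slopes 30 degrees, facing -x and up. The press axis is the panel's normal (-0.5, 0, 0.866) in this frame and meets the panel at (0, 0, 90 mm). Three small buttons, 7 mm high, 66 mm up the slope from the axis are not used.
- stop_top (a point): Centre of the top of the red head, 50 mm from the panel along the press axis when up, 40 mm latched. Head: disc 60 mm across, low dome, two white clockwise arrows; its rim, 16 mm thick and free all round to grip, spans 26 to 42 mm from the panel when up, 16 to 32 mm latched. Under it: a yellow disc 86 mm across, 4 mm high, and a black neck 42 mm across, 14 mm high.
- stop_press (a joint): Depth of the red head (m): 0 = up, 0.010 = fully down. The spring resists with about 3 N at first, rising to 14 N at 4 to 5 mm; past 6.5 mm the head snaps down to a hard stop at 10 mm and stays latched there when let go.
- stop_head (a joint): Turn of the red head about the press axis (rad), 0 to 0.9, growing clockwise seen from outside; a light spring returns it to 0 when let go. When latched, turning lifts the head on a cam (6 mm over 0.9 rad, 0.1 to 0.3 N m); from about 0.5 rad the latch is free, from 0.8 for certain, and the head springs up once let go: a tight grip holds it down until the fingers open.
- conveyor: Small packing belt, fixed: frame 250 mm wide (x), along y from -280 to 190 mm, then a level steel plate. Origin on the bench under it, z up. Belt and plate: z = 100 mm; goods move to +y. Two green guide strips (tops at z = 134 mm) make a lane centred on x = 0, 125 mm wide from y = 0 to 360 mm, flaring to 220 mm at y = -130 mm. A steel end stop 45 mm high has its inner face at y = 360 mm.
- carton_home (a point): Point on the steel plate under the centre of the carton when it is home: (0, 290, 100) mm in the conveyor's frame.
- carton: Cardboard carton, 100 (x) x 140 (y) x 70 mm high, 0.3 to 0.75 kg, too wide to grasp. Origin: centre of its underside, z up; its long y axis points along the lane (+y) but up to 0.55 rad askew, either way. It stands on the belt in the flared mouth of the lane. Its contents are fragile: a push over 60 N crushes it.
- thermos: Bystander: steel flask, 72 mm across, 192 mm high; origin at the centre of its underside.
- jar: Bystander: white plastic jar, 90 mm across, 150 mm high; origin at the centre of its underside.
- oil_can: Bystander: blue can with a paper label, 80 mm across, 130 mm high; origin at the centre of its underside.
- tape_dispenser: Bystander: red bench tape dispenser with a brown roll, 150 x 66 mm, 107 mm high; origin at the centre of its underside.
- wrench: Bystander: steel spanner lying flat, 180 mm long along its x, 8 mm thick; origin at its middle, on the bench.
Not all that is in view belongs to the job. What is shaped like the carton but green or purple is not meant.

How it is judged:
By the outcome, as a careful person would: the job done as asked, in the order asked, and still so for the second after the job is handed in, with the robot touching nothing.
It also fails if it takes over 72 s, if anything falls off the work surface, if the arm or the gripper's body presses on something with over 40 N, if the wrist force passes 120 N, or if a joint passes its speed limit or range.

ROBOT

A 7-joint arm with a two-finger parallel gripper is mounted at the origin on the work surface. World frame = base frame: x ahead of the robot, y to its left, z up, the work surface at z = 0. Lengths are in m, angles in rad, forces in N, time in s.
With the tool pointing down it reaches from about 0.425 to 1.025 m from the base axis. Payload 9.4 kg.
Tool frame: the origin (TCP) lies on the centre line of the jaws, within the pads' length; the fingertips stand 11 mm ahead of it and the grasp point (between the pads) lies 8 mm behind it (tcp_to_tips is the distance from the TCP to the fingertips, in m); z points along the fingers, x is the direction in which the jaws open and shut, and the axes are right-handed (so a half turn about z gives the same grasp; the last joint's range is limited). The gripper opens to 85 mm and grips with 20 to 120 N. Pads are 22 mm wide; open, the fingers measure 114 mm over their backs; the gripper's body (76 mm by 85 mm) begins 54 mm behind the grasp point. The pads swing forward as they close: fully open they stand 13 mm farther back than shut.
Start: joints at [1.262, 0.599, -0.003, 1.599, 0.002, 0.943, -0.08], TCP at [0.167, -0.706, 0.242] pointing down, gripper open.
Joint ranges: [-2.57, 2.57], [-0.35, 1.97], [-1.29, 1.29], [0.11, 2.56], [-1.05, 4.19], [0.11, 1.86], [-2.63, 2.63]. Speed limits (rad/s): [2.22, 2.22, 3.01, 3.01, 3.14, 3.14, 3.14].

INTERFACE

Orientations are given as a rotation vector (axis times angle).
In Python, from bench import observe, capture, calibration, sign_off, tcp_to_tips gives the robot as it stands.
- The arm moves only by the shell command python3 -m inch 'ROWS' [OPENING]. ROWS is JSON, a list of rows, each an object with "dp": the shift along the world's x, y, z in m, a list of three; "rotation": the turn, a rotation vector about the world's x, y, z in rad, a list of three. In form: [{"dp": [x, y, z], "rotation": [ax, ay, az]}, ...]. A call has 1 to 20 rows; each row shifts and turns the commanded pose from where the row before left it; what a row does not reach is not made up. A row lasts 1/10 s, in which the tool goes at most 50 mm and 8.59 degrees, less where a joint would pass 70% of its speed; a pose out of reach is approached as far as the arm can. A call is refused whole if a number of a shift passes 0.05 or a number of a turn 0.15, either way. A call with a gripper value outside its range is refused whole. OPENING is the opening in per cent of the stroke, from 0 (shut) to 100 (fully open), set as the call begins (- or left out, the last holds). The fingers move at their own pace and stop on an object; the grip force is fixed at half the most. Time passes only in rows, so rows that do not move let the fingers close. It gives the time, the measured TCP pose, the force and the opening at its end, in the units of the state.
- observe(): the state, without advancing time (a new reading comes with each control period).
- capture(name): name is "scene" or "side" or "wrist"; returns the picture (420x560x3 uint8, red, green, blue); there is no depth.
- calibration(name): a dict with "fx", "fy", "cx", "cy" (pixels), "distortion" ([k1, k2, p1, p2, k3] as OpenCV has them; the pictures are not rectified), "world_from_camera" (4x4, takes a point from camera to world coordinates); the wrist camera has in their place "T_tool_cam" (4x4, takes a point from camera to tool coordinates, whose origin is the TCP and whose axes are the tool frame's). Camera axes: x right, y up, looking along -z (the intrinsics and any distortion apply to the point x, -y, -z); pixel columns grow to the right and rows downward; lengths in m; the calibration is good to about 2 mm. A picture is of the moment at which its call begins: read the wrist's pose just before it. calibration takes no time and is no camera call.
- sign_off(): hands the job in, once; it reports no verdict.
The state is a dict: "t": time; "joint_pos": joint angles; "joint_vel": joint speeds; "joint_efforts": joint torques, N m; "ee_pos": TCP position; "eef_rot": TCP orientation; "wrist_force": force on the tool from outside, world axes, zero at the start; "ft_torque": the same for the moment, N m; "width": finger opening in m.
Only numpy, scipy, OpenCV 4.12 (cv2) and the standard library are available. Lean on these libraries where they do the work, as an engineer would, in place of code of your own. Each camera call takes 0.05 s, during which the arm holds its last target. There are 200 camera calls.

## Working session

There is one attempt and no reset: what is moved stays moved. The work goes in short steps, Python scripts to look and compute and a shell command to move; the robot and the scene stay as the last step left them, time stands still between calls to the robot, and variables do not carry over. Pictures are saved under pics/ and viewed, about 8 in all and at most 12, crops included, and the job is handed in when it is done.

```bash
mkdir -p pics; ls; python3 - <<'E'
from bench import *
import cv2,numpy as np
s=observe();print(s)
for n in("scene","side"):
    im=capture(n);cv2.imwrite(f"pics/{n}0.png",im[:,:,::-1])
    c=calibration(n);print(n,c)
print(calibration("wrist"),tcp_to_tips)
E
```

```text
pics
{'t': 0.0, 'joint_pos': array([ 1.26231306,  0.60015718, -0.00255166,  1.60014029,  0.00180265,
        0.94287359, -0.07980114]), 'joint_vel': array([-3.36028851e-05, -3.26208605e-04,  1.15334736e-03,  1.09463766e-03,
       -2.15767853e-03, -5.29203248e-06,  2.38688822e-04]), 'joint_efforts': array([ 2.56983847e-03, -7.76449442e+01,  1.56463847e+00, -2.58009803e+01,
        1.22283498e-02,  8.85362795e-03, -2.42331066e-05]), 'ee_pos': array([ 0.16642771, -0.70517262,  0.24138994]), 'eef_rot': array([-2.46279765e+00,  1.94905240e+00,  2.07109782e-03]), 'wrist_force': array([-0.27308408, -0.22198082, -0.45727925]), 'ft_torque': array([ 0.00914848,  0.01714882, -0.03109129]), 'width': 0.08530932381111889}
scene {'fx': 501.42403738642275, 'fy': 501.42403738642275, 'cx': 277.4071027663557, 'cy': 205.88112924470178, 'distortion': array([-0.04996955,  0.        ,  0.        ,  0.        ,  0.        ]), 'world_from_camera': array([[-7.11045670e-01, -4.35243809e-01,  5.52247121e-01,
         1.39254929e+00],
       [ 7.03145311e-01, -4.39180563e-01,  5.59202204e-01,
         9.4117714
[... 487 characters left out ...]
.67910579,  0.84415049],
       [ 0.02061552,  0.82185044,  0.56933018,  0.84978812],
       [ 0.        ,  0.        ,  0.        ,  1.        ]])}
{'fx': 308.8484045864216, 'fy': 308.8484045864216, 'cx': 289.9455618875433, 'cy': 207.40440750607476, 'distortion': array([-0.07108082,  0.        ,  0.        ,  0.        ,  0.        ]), 'T_tool_cam': array([[ 9.99999619e-01, -6.64947175e-04, -5.65061026e-04,
         6.58501662e-04],
       [-8.03259715e-04, -9.54447007e-01, -2.98379398e-01,
        -7.55417382e-02],
       [-3.40914268e-04,  2.98379738e-01, -9.54447178e-01,
        -1.32302582e-01],
       [ 0.00000000e+00,  0.00000000e+00,  0.00000000e+00,
         1.00000000e+00]])} 0.011
```

View pics/scene0.png

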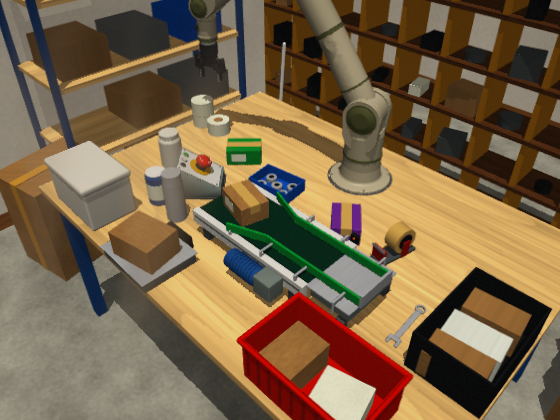

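View pics/side0.png

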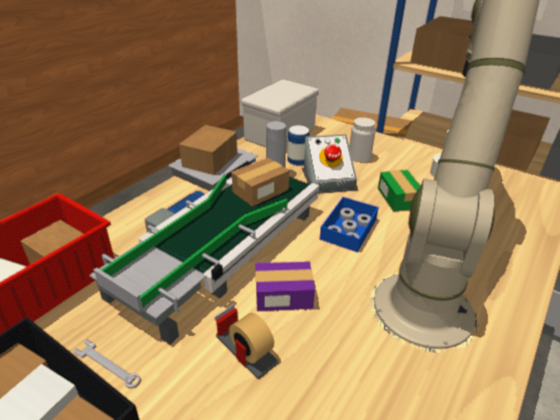

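```bash
cat > h.py <<'E'
import numpy as np,cv2
from bench import *
from scipy.spatial.transform import Rotation as R
def crop(name,src,x0,y0,x1,y1,k):
    im=cv2.imread(src)[y0:y1,x0:x1]; im=cv2.resize(im,None,fx=k,fy=k,interpolation=cv2.INTER_CUBIC)
    for x in range(-(-x0//20)*20,x1,20): cv2.putText(im,str(x),(int((x-x0)*k),10),0,.35,(0,255,255),1);cv2.line(im,(int((x-x0+.5)*k),12),(int((x-x0+.5)*k),18),(0,255,255),1)
    for y in range(-(-y0//20)*20,y1,20): cv2.putText(im,str(y),(0,int((y-y0+.5)*k)+4),0,.35,(0,255,255),1)
    cv2.imwrite(name,im)
def cam(n,pose=None):
    c=calibration(n);K=np.array([[c['fx'],0,c['cx']],[0,c['fy'],c['cy']],[0,0,1]])
    if n=='wrist':
        s=pose or observe();T=np.eye(4);T[:3,:3]=R.from_rotvec(s['eef_rot']).as_matrix();T[:3,3]=s['ee_pos'];T=T@c['T_tool_cam']
    else:T=c['world_from_camera']
    return K,np.array(c['distortion']),T
def proj(C,P):
    K,d,T=C;P=np.atleast_2d(P);q=(P-T[:3,3])@T[:3,:3]*[1,-1,-1]
    return cv2.projectPoints(q.reshape(-1,1,3),np.zeros(3),np.zeros(3),K,d)[0].reshape(-1,2)
def ray(C,uv):
    K,d,T=C;p=cv2.undistortPoints(np.array([[uv]],float),K,d)[0,0]
    return T[:3,3],T[:3,:3]@[p[0],-p[1],-1]
def onz(C,uv,z):
    o,v=ray(C,uv);return o+v*(z-o[2])/v[2]
E
python3 - <<'E'
from h import *
crop("pics/c1.png","pics/scene0.png",190,170,400,325,3.8)
crop("pics/c2.png","pics/side0.png",90,120,365,325,2.9)
crop("pics/c3.png","pics/scene0.png",145,120,275,215,6)
E
```

```text
(no output)
```

View pics/c1.png

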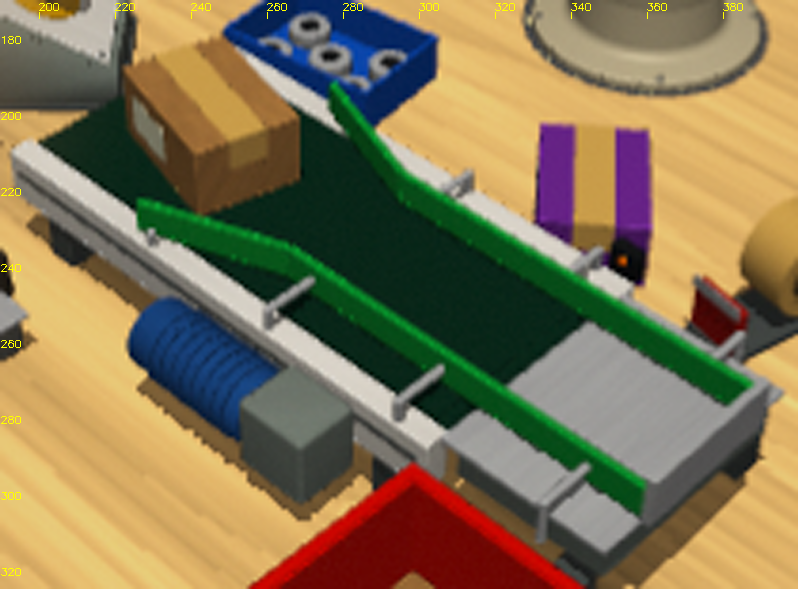

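View pics/c2.png

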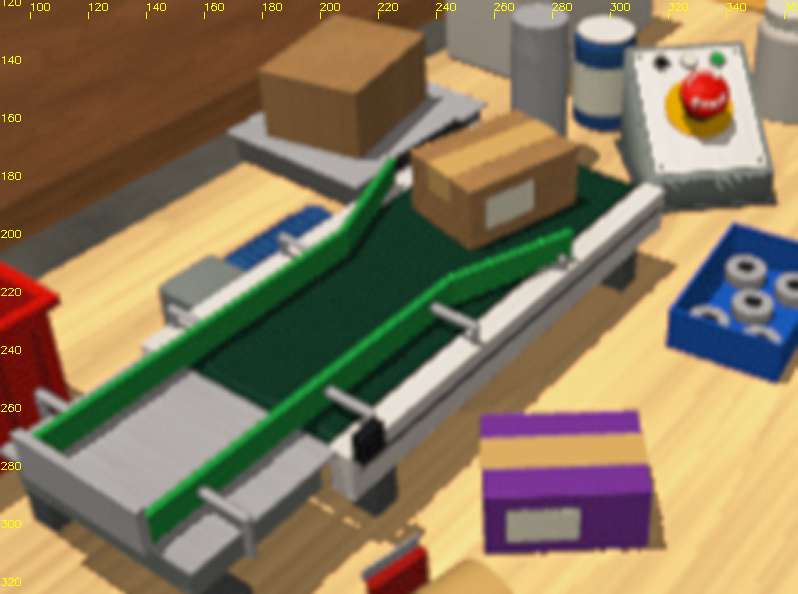

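View pics/c3.png

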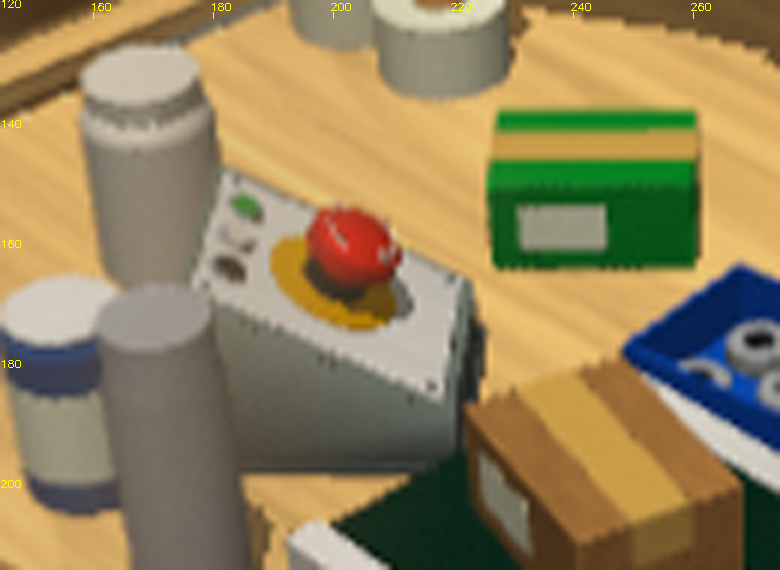

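```bash
cat > fit.py <<'E'
from h import *
from scipy.optimize import least_squares
S,D=cam('scene'),cam('side')
def place(p,P):
    c,s=np.cos(p[2]),np.sin(p[2]);P=np.array(P,float)/1000
    return np.c_[P[:,0]*c-P[:,1]*s+p[0],P[:,0]*s+P[:,1]*c+p[1],P[:,2]]
def fit(name,P,us,ud):
    us,ud=np.array(us,float),np.array(ud,float);best=None
    for y in np.arange(0,6.3,.5):
        f=lambda p:np.r_[(proj(S,place(p,P))-us)[~np.isnan(us[:,0])].ravel(),(proj(D,place(p,P))-ud)[~np.isnan(ud[:,0])].ravel()]
        r=least_squares(f,[.5,-.2,y],loss='soft_l1')
        if best is None or r.cost<best.cost:best=r
    print(name,best.x.round(4),'res',f(best.x).round(1));return best.x
n=(np.nan,np.nan)
if __name__=='__main__':
    # conveyor: try both assignments of +x strip
    sn=[(226,222.6),(266.8,235),(359.7,297.6)];sf=[(277.6,192.4),(297.1,218.7),(387.4,270.5)]
    dn=[(225.5,174.1),(209.7,200),(101.4,269.3)];df=[(286.9,200),(243.1,215.5),(140.7,297.6)]
    for sg in(1,-1):
        P=[(sg*a,b,134) for a,b in((113,-130),(65,0),(65,360))]+[(-sg*a,b,134) for a,b in((113,-130),(65,0),(65,360))]
        fit('conv%d'%sg,P,sn+sf,dn+df)
    # carton z from 100/170
    T=[(222.9,187.9),(249.5,180),(268.7,202.1),(241.8,210)];
    for i,t in enumerate(T):print(onz(S,t,.17).round(3))
    for t in [(232.4,171.7),(269.3,158.6),(289.3,172.4),(252.8,186.2)]:print(' ',onz(D,t,.17).round(3))
    for sg in(1,-1):
        P=[(80,75*sg,136),(-80,75*sg,44),(-80,-75*sg,44),(80,-75*sg,136)]
        fit('cons%d'%sg,P,[(182.5,147.5),(223.5,167),(218,186.7),(177,167.2)],[(345.9,134.5),(356.2,179.3),(314.8,180.3),(307.2,136.6)])
E
python3 fit.py
```

```text
conv1 [0.5458 0.1019 0.0098] res [ 0.7 -0.7 -0.2 -0.9  1.6 -0.4 -0.2 -1.  -1.3 -3.8  2.2  1.5  0.2 -0.5
 -0.9 -1.8 -1.3  2.1  0.2 -1.7  2.2 -1.  -0.9 -1.2]
conv-1 [0.6562 0.1425 0.6945] res [ 1.900e+00 -2.100e+00  5.000e-01 -1.900e+00  2.680e+01 -5.700e+01
 -6.360e+01  7.960e+01 -3.490e+01  4.440e+01  2.400e+00  1.200e+00
  2.700e+00 -1.000e-01  7.000e-01 -1.500e+00  1.013e+02  2.420e+01
 -1.344e+02 -2.420e+01 -8.000e+01 -1.560e+01 -2.000e-01 -1.000e+00]
[ 0.582 -0.135  0.17 ]
[ 0.49  -0.107  0.17 ]
[0.528 0.026 0.17 ]
[ 0.615 -0.004  0.17 ]
  [ 0.611 -0.003  0.17 ]
  [ 0.571 -0.131  0.17 ]
  [ 0.476 -0.1    0.17 ]
  [0.516 0.023 0.17 ]
cons1 [ 0.4877 -0.3842  0.698 ] res [ 33.4  22.2   1.9  -0.6 -29.8 -22.2  -1.9   0.4 -33.2  22.3   1.2  -0.
  33.4 -22.6  -0.7  -0.6]
cons-1 [ 0.4896 -0.3852  5.4806] res [-0.7 -1.4  1.2 -0.6  2.5  2.2 -2.4  0.6  1.2 -0.9  1.  -0.4 -0.6  1.5
 -1.1 -0.8]
```

```bash
cat >> h.py <<'E'
def rel(pos,z,x,s=None):
    "total dp and rotvec from present pose to target"
    s=s or observe();z=np.array(z)/np.linalg.norm(z);x=np.array(x,float);x-=z*(x@z);x/=np.linalg.norm(x)
    M=np.c_[x,np.cross(z,x),z]
    return np.array(pos)-s['ee_pos'],(R.from_matrix(M)*R.from_rotvec(s['eef_rot']).inv()).as_rotvec()
E
python3 - <<'E'
from h import *
y=-.803;ax=np.array([-.5*np.cos(y),-.5*np.sin(y),.866])
top=np.array([.4896,-.3852,.09])+.05*ax
print(ax,top,proj(cam('scene'),[top]),proj(cam('side'),[top]))
d,r=rel(top+.12*ax,-ax,[-.72,-.69,0]);print(d,r,d/14,r/14)
E
```

```text
[-0.34727575  0.35972149  0.866     ] [ 0.47223621 -0.36721393  0.1333    ] [[206.34398199 157.49055969]] [[334.12288666 149.33258337]]
[ 0.2641286   0.38118508 -0.00427618] [-0.15477457 -0.52524468 -1.01366183] [ 0.01886633  0.02722751 -0.00030544] [-0.01105533 -0.03751748 -0.07240442]
```

```bash
python3 -m inch '[{"dp":[0.01,0.01,0.03],"rotation":[-0.011,-0.0375,-0.0724]},{"dp":[0.02,0.02,0.02],"rotation":[-0.011,-0.0375,-0.0724]},{"dp":[0.019,0.027,0],"rotation":[-0.011,-0.0375,-0.0724]},{"dp":[0.019,0.027,0],"rotation":[-0.011,-0.0375,-0.0724]},{"dp":[0.019,0.027,0],"rotation":[-0.011,-0.0375,-0.0724]},{"dp":[0.019,0.027,0],"rotation":[-0.011,-0.0375,-0.0724]},{"dp":[0.019,0.027,0],"rotation":[-0.011,-0.0375,-0.0724]},{"dp":[0.019,0.027,0],"rotation":[-0.011,-0.0375,-0.0724]},{"dp":[0.019,0.027,0],"rotation":[-0.011,-0.0375,-0.0724]},{"dp":[0.019,0.027,0],"rotation":[-0.011,-0.0375,-0.0724]},{"dp":[0.019,0.027,0],"rotation":[-0.011,-0.0375,-0.0724]},{"dp":[0.019,0.027,-0.01],"rotation":[-0.011,-0.0375,-0.0724]},{"dp":[0.022,0.033,-0.02],"rotation":[-0.011,-0.0375,-0.0724]},{"dp":[0.022,0.033,-0.024],"rotation":[-0.011,-0.0375,-0.0724]},{"dp":[0,0,0],"rotation":[0,0,0]},{"dp":[0,0,0],"rotation":[0,0,0]}]' 0
python3 - <<'E'
from h import *
print(observe());C=cam('wrist')
im=capture('wrist');cv2.imwrite('pics/w1.png',im[:,:,::-1])
y=-.803;ax=np.array([-.5*np.cos(y),-.5*np.sin(y),.866])
a=np.array([.4896,-.3852,.09])
print(proj(C,[a,a+.05*ax,a+.042*ax]))
E
```

```text
t: 1.7
ee_pos: [0.4096, -0.3742, 0.2636]
eef_rot: [-1.199, 2.628, -0.631]
wrist_force: [-0.1, 0.4, 0.6]
width: -0.0003
{'t': 1.7, 'joint_pos': array([ 0.28583734,  0.261075  ,  0.40125586,  2.31115417, -0.48532226,
        0.13706778, -1.1685061 ]), 'joint_vel': array([ 5.09948999e-02, -1.08823487e-02, -1.30909186e-02, -9.69207257e-03,
        2.24584647e-02, -6.68998421e-05, -1.03196536e-02]), 'joint_efforts': array([ -2.1646969 , -38.98486733,   3.21911059, -19.20836449,
        -0.80253337,  -1.7850662 ,   0.41227654]), 'ee_pos': array([ 0.40955429, -0.37421612,  0.26364726]), 'eef_rot': array([-1.1989766 ,  2.62810572, -0.6312537 ]), 'wrist_force': array([-0.09968461,  0.37251456,  0.61365287]), 'ft_torque': array([0.36982114, 0.39971576, 0.02358172]), 'width': -0.00025680550809635154}
[[246.45148004 203.23246142]
 [237.34493433 221.48781283]
 [238.99485912 218.17605491]]
```

View pics/w1.png

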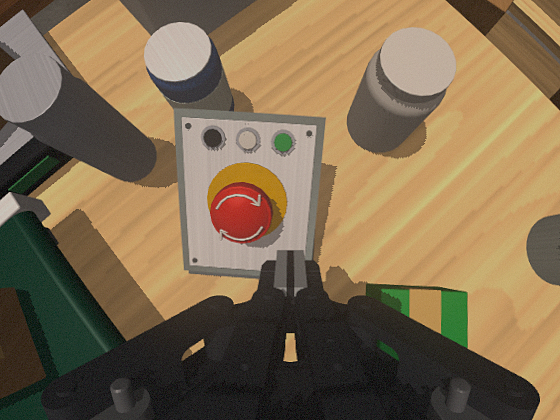

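```bash
cat > btn.py <<'E'
from h import *
y=-.803;ax=np.array([-.5*np.cos(y),-.5*np.sin(y),.866]);ax/=np.linalg.norm(ax)
base=np.array([.4896,-.3852,.09])
def st(h,x=[-.72,-.69,0],z=-ax):
    s=observe();d=s['ee_pos']-base;M=R.from_rotvec(s['eef_rot']).as_matrix()
    print('height',(d@ax).round(4),'off',(d-ax*(d@ax)).round(4),'tilt err deg',np.degrees(np.arccos(M[:,2]@-ax)).round(1),'z',M[:,2].round(3),'x',M[:,0].round(3),'F.ax',(s['wrist_force']@ax).round(2),'w',round(s['width'],4),'t',s['t']);print('j',s['joint_pos'].round(2))
    dd,r=rel(base+h*ax,z,x);print('dp',dd.round(4),'rot',r.round(4))
if __name__=='__main__':
    import sys;st(float(sys.argv[1]))
E
python3 btn.py .085
```

```text
height 0.1823 off [-0.0172 -0.0554  0.0161] tilt err deg 3.7 z [ 0.335 -0.303 -0.892] x [-0.658 -0.753  0.008] F.ax 0.32 w -0.0002 t 1.75
j [ 0.29  0.26  0.4   2.31 -0.49  0.14 -1.17]
dp [ 0.051   0.0204 -0.1004] rot [-0.031  -0.0467 -0.0873]
```

```bash
python3 -m inch '[{"dp":[0.02,0.02,-0.01],"rotation":[0,0,0]},{"dp":[0.01,0,-0.02],"rotation":[0,0,0]},{"dp":[0.01,0,-0.02],"rotation":[-0.01,-0.015,-0.03]},{"dp":[0.011,0,-0.025],"rotation":[-0.01,-0.015,-0.03]},{"dp":[0,0,-0.025],"rotation":[-0.01,-0.015,-0.03]},{"dp":[0,0,0],"rotation":[0,0,0]},{"dp":[0,0,0],"rotation":[0,0,0]}]'; python3 btn.py .085
```

```text
t: 2.45
ee_pos: [0.4625, -0.3606, 0.2174]
eef_rot: [-1.089, 2.7, -0.622]
wrist_force: [0.0, -0.2, -0.1]
width: -0.0003
height 0.1286 off [ 0.0176 -0.0216  0.0161] tilt err deg 4.2 z [ 0.3   -0.316 -0.9  ] x [-0.721 -0.693  0.003] F.ax -0.13 w -0.0003 t 2.45
j [ 0.1   0.41  0.53  2.29 -1.04  0.11 -0.8 ]
dp [-0.0025  0.0059 -0.0538] rot [-0.0489 -0.0536 -0.0006]
```

```bash
cat > kin.py <<'E'
from h import *
import itertools
from scipy.optimize import least_squares
s=observe()
D=[([1.26231306,.60015718,-.00255166,1.60014029,.00180265,.94287359,-.07980114],[.16642771,-.70517262,.24138994],[-2.46279765,1.94905240,.00207109782]),
([0.28583734,.261075,.40125586,2.31115417,-.48532226,.13706778,-1.1685061],[.40955429,-.37421612,.26364726],[-1.1989766,2.62810572,-.6312537]),
(s['joint_pos'],s['ee_pos'],s['eef_rot'])]
def fk(q,p,sg):
    h,a,b,t,y0,y1,e=p
    M=R.from_euler('z',y0)*R.from_euler('z',sg[0]*q[0])*R.from_euler('y',q[1])
    P=np.array([0,0,h])+M.apply([0,0,a]); M=M*R.from_euler('z',sg[1]*q[2])*R.from_euler('y',q[3])
    P=P+M.apply([e,0,b]); M=M*R.from_euler('z',sg[2]*q[4])*R.from_euler('y',q[5])
    P=P+M.apply([0,0,t]);M=M*R.from_euler('z',sg[3]*q[6]+y1);return P,M
def best():
    o=[]
    for sg in itertools.product((1,-1),repeat=4):
        def f(p):
            r=[]
            for q,P,w in D:
                A,M=fk(q,p,sg);r+=list(A-P)+list(.3*(M.inv()*R.from_rotvec(w)).as_rotvec())
            return r
        for y0,y1 in itertools.product((0,1.5,3,-1.5),(0,1.5,3,-1.5)):
            x=least_squares(f,[.36,.45,.45,.3,y0,y1,0]);o.append((x.cost,sg,x.x))
    return min(o,key=lambda a:a[0])
if __name__=='__main__':
    b=best();print(b,[fk(q,b[2],b[1])[0]-P for q,P,w in D])
    import pickle;pickle.dump(b,open('kin.pkl','wb'))
E
python3 kin.py
```

```text
(np.float64(0.0001500277031949712), (-1, -1, -1, -1), array([ 0.34866537,  0.6430967 ,  0.45766781,  0.35764377, -0.07825277,
        3.06874707,  0.01351968])) [array([ 6.04813587e-05, -6.42297000e-05, -2.98501191e-05]), array([0.0071596 , 0.00333476, 0.0010712 ]), array([-0.00383054,  0.00026637, -0.00104135])]
```

```bash
cat > ik.py <<'E'
from kin import *
from btn import ax,base
import pickle
b=pickle.load(open('kin.pkl','rb'));p,sg=b[2],b[1]
lo=np.array([-2.57,-.35,-1.29,.11,-1.05,.11,-2.63])+.03;hi=np.array([2.57,1.97,1.29,2.56,4.19,1.86,2.63])-.03
def ik(pos,z,x,n=40,seed=0):
    z=np.array(z)/np.linalg.norm(z);x=np.array(x,float);x-=z*(x@z);x/=np.linalg.norm(x);M=R.from_matrix(np.c_[x,np.cross(z,x),z])
    f=lambda q:np.r_[fk(q,p,sg)[0]-pos,.3*(fk(q,p,sg)[1].inv()*M).as_rotvec()]
    rng=np.random.default_rng(seed);out=[]
    for i in range(n):
        r=least_squares(f,rng.uniform(lo,hi),bounds=(lo,hi),max_nfev=60)
        if r.cost<1e-7:out.append(r.x)
    return out
if __name__=='__main__':
    c,s=np.cos,np.sin
    X=np.array([-.719,-.695,0]);Y=np.cross(-ax,X)
    for h in(.03,.06,.1):
      for a in(-.45,0,.45):
        for fl in(1,-1):
            o=ik(base+h*ax,-ax,fl*(X*c(a)+Y*s(a)),n=25);o.sort(key=lambda q:np.abs(q[2]))
            print(h,a,fl,len(o),*[q.round(2) for q in o[:2]])
E
python3 ik.py
```

```text
0.03 -0.45 1 4 [ 0.56  0.6  -0.04  2.36  2.8   0.36  2.11] [ 0.67  0.61 -0.2   2.36  2.58  0.4   2.34]
0.03 -0.45 -1 9 [ 0.51  0.6   0.02  2.36  2.89  0.35 -1.13] [ 0.55  0.6  -0.03  2.36  2.81  0.36 -1.04]
0.03 0 1 5 [0.48 0.6  0.07 2.36 2.96 0.34 1.48] [0.47 0.6  0.08 2.36 2.98 0.34 1.46]
0.03 0 -1 9 [ 0.48  0.6   0.06  2.36  2.95  0.34 -1.65] [ 0.59  0.6  -0.09  2.36  2.73  0.37 -1.41]
0.03 0.45 1 8 [0.46 0.6  0.1  2.36 3.   0.34 0.99] [ 0.6   0.6  -0.11  2.36  2.7   0.37  1.31]
0.03 0.45 -1 13 [ 0.5   0.6   0.04  2.36  2.92  0.35 -2.06] [ 0.6   0.6  -0.09  2.36  2.72  0.37 -1.85]
0.06 -0.45 1 2 [ 0.54  0.54 -0.03  2.38  2.76  0.31  2.14] [-0.12  0.75  0.96  2.38  4.16  0.58  0.66]
0.06 -0.45 -1 6 [ 0.58  0.54 -0.08  2.38  2.68  0.33 -0.92] [ 0.6   0.54 -0.11  2.38  2.64  0.33 -0.87]
0.06 0 1 6 [ 0.58  0.54 -0.08  2.38  2.68  0.33  1.78] [ 0.62  0.54 -0.14  2.38  2.6   0.34  1.86]
0.06 0 -1 9 [ 0.56  0.54 -0.05  2.38  2.73  0.32 -1.42] [ 0.58  0.54 -0.08  2.38  2.69  0.32 -1.37]
0.06 0.45 1 5 [ 0.6   0.54 -0.11  2.38  2.64  0.33  1.36] [0.42 0.54 0.13 2.38 3.02 0.29 0.97]
0.06 0.45 -1 11 [ 0.51  0.54  0.01  2.38  2.82  0.31 -1.97] [ 0.54  0.54 -0.03  2.38  2.75  0.31 -1.9 ]
0.1 -0.45 1 4 [0.43 0.45 0.1  2.4  2.87 0.23 2.02] [ 0.61  0.45 -0.14  2.4   2.48  0.28  2.41]
0.1 -0.45 -1 10 [ 0.57  0.45 -0.08  2.4   2.57  0.26 -0.81] [ 0.58  0.45 -0.1   2.4   2.54  0.27 -0.78]
0.1 0 1 5 [0.49 0.45 0.03 2.4  2.74 0.24 1.7 ] [ 0.55  0.45 -0.05  2.4   2.6   0.26  1.84]
0.1 0 -1 8 [ 0.49  0.45  0.02  2.4   2.72  0.24 -1.42] [ 0.49  0.45  0.02  2.4   2.73  0.24 -1.43]
0.1 0.45 1 6 [ 0.61  0.45 -0.13  2.4   2.49  0.28  1.5 ] [0.4  0.45 0.15 2.4  2.96 0.22 1.02]
0.1 0.45 -1 10 [ 0.55  0.45 -0.06  2.4   2.6   0.26 -1.75] [ 0.47  0.45  0.06  2.4   2.79  0.23 -1.94]
```

```bash
cat > path.py <<'E'
from ik import *
def emit(W,ns):
    "joint waypoints -> row deltas; first waypoint = present joints"
    Q=[W[0]]
    for a,b_,n in zip(W[:-1],W[1:],ns): Q+=[a+(b_-a)*(i+1)/n for i in range(n)]
    F=[fk(q,p,sg) for q in Q];rows=[]
    for (P0,M0),(P1,M1) in zip(F[:-1],F[1:]):
        rows.append('{"dp":[%s],"rotation":[%s]}'%(','.join('%.3f'%v for v in P1-P0),','.join('%.3f'%v for v in (M1*M0.inv()).as_rotvec())))
        if np.linalg.norm((M1*M0.inv()).as_rotvec())>.149:print('ROT!',len(rows))
    print('minz',min(f[0][2] for f in F),'end',F[-1][0]);print(',\n'.join(rows))
E
python3 - <<'E'
from path import *
q=observe()['joint_pos']
emit([q,np.array([.3,.25,.25,2.3,.1,.4,-1.3]),np.array([.49,.35,.02,2.4,2.72,.35,-1.42]),np.array([.49,.45,.02,2.4,2.72,.24,-1.42])],[8,22,3])
E
```

```text
minz 0.1754297831728801 end [ 0.45683736 -0.34698389  0.17542978]
{"dp":[-0.001,0.018,0.000],"rotation":[0.025,0.022,0.084]},
{"dp":[-0.004,0.016,0.001],"rotation":[0.020,0.028,0.082]},
{"dp":[-0.008,0.014,0.001],"rotation":[0.015,0.034,0.080]},
{"dp":[-0.011,0.012,0.002],"rotation":[0.008,0.039,0.077]},
{"dp":[-0.013,0.008,0.003],"rotation":[-0.000,0.044,0.074]},
{"dp":[-0.015,0.004,0.004],"rotation":[-0.009,0.047,0.071]},
{"dp":[-0.017,0.000,0.005],"rotation":[-0.019,0.050,0.067]},
{"dp":[-0.017,-0.004,0.006],"rotation":[-0.029,0.051,0.064]},
{"dp":[-0.010,-0.012,-0.001],"rotation":[-0.045,0.047,0.095]},
{"dp":[-0.008,-0.012,-0.000],"rotation":[-0.044,0.046,0.096]},
{"dp":[-0.006,-0.013,0.001],"rotation":[-0.043,0.045,0.096]},
{"dp":[-0.004,-0.013,0.001],"rotation":[-0.042,0.044,0.097]},
{"dp":[-0.002,-0.012,0.002],"rotation":[-0.041,0.043,0.098]},
{"dp":[-0.001,-0.012,0.002],"rotation":[-0.040,0.042,0.099]},
{"dp":[0.001,-0.011,0.003],"rotation":[-0.039,0.041,0.099]},
{"dp":[0.003,-0.010,0.003],"rotation":[-0.038,0.040,0.100]},
{"dp":[0.005,-0.009,0.003],"rotation":[-0.037,0.040,0
[... 280 characters left out ...]
rotation":[-0.032,0.036,0.104]},
{"dp":[0.011,-0.001,0.001],"rotation":[-0.031,0.035,0.104]},
{"dp":[0.012,0.001,0.001],"rotation":[-0.030,0.034,0.105]},
{"dp":[0.012,0.003,0.000],"rotation":[-0.029,0.034,0.105]},
{"dp":[0.012,0.004,-0.000],"rotation":[-0.029,0.033,0.106]},
{"dp":[0.012,0.006,-0.001],"rotation":[-0.028,0.032,0.106]},
{"dp":[0.011,0.008,-0.002],"rotation":[-0.027,0.032,0.107]},
{"dp":[0.011,0.009,-0.002],"rotation":[-0.026,0.031,0.107]},
{"dp":[0.010,0.011,-0.003],"rotation":[-0.025,0.030,0.107]},
{"dp":[-0.008,0.011,-0.028],"rotation":[0.048,0.048,0.005]},
{"dp":[-0.009,0.012,-0.027],"rotation":[0.048,0.048,0.005]},
{"dp":[-0.010,0.013,-0.026],"rotation":[0.048,0.048,0.004]}
```

```bash
python3 -m inch '[{"dp":[-0.001,0.018,0.01],"rotation":[0.025,0.022,0.084]},{"dp":[-0.004,0.016,0.01],"rotation":[0.020,0.028,0.082]},{"dp":[-0.008,0.014,0.001],"rotation":[0.015,0.034,0.080]},{"dp":[-0.011,0.012,0.002],"rotation":[0.008,0.039,0.077]},{"dp":[-0.013,0.008,0.003],"rotation":[0,0.044,0.074]},{"dp":[-0.015,0.004,0.004],"rotation":[-0.009,0.047,0.071]},{"dp":[-0.017,0,0.005],"rotation":[-0.019,0.050,0.067]},{"dp":[-0.017,-0.004,0.006],"rotation":[-0.029,0.051,0.064]},{"dp":[0,0,0],"rotation":[0,0,0]},{"dp":[0,0,0],"rotation":[0,0,0]}]'; python3 - <<'E'
from path import *
q=observe()['joint_pos'];print(q.round(2))
emit([q,np.array([.49,.35,.02,2.4,2.72,.35,-1.42])],[22])
E
```

```text
t: 3.45
ee_pos: [0.3777, -0.2915, 0.2586]
eef_rot: [1.989, -2.395, 0.31]
wrist_force: [0.2, 0.4, 0.4]
width: 0.0002
[-0.23  0.31  0.94  2.29 -0.41  0.5  -0.75]
minz 0.2431362394398539 end [ 0.48335248 -0.38259402  0.25715276]
{"dp":[-0.021,-0.009,-0.005],"rotation":[-0.032,0.077,0.086]},
{"dp":[-0.018,-0.011,-0.003],"rotation":[-0.033,0.073,0.088]},
{"dp":[-0.016,-0.013,-0.001],"rotation":[-0.034,0.069,0.090]},
{"dp":[-0.013,-0.014,0.000],"rotation":[-0.034,0.065,0.093]},
{"dp":[-0.009,-0.015,0.001],"rotation":[-0.033,0.061,0.095]},
{"dp":[-0.006,-0.015,0.002],"rotation":[-0.033,0.057,0.097]},
{"dp":[-0.003,-0.015,0.003],"rotation":[-0.032,0.053,0.099]},
{"dp":[0.001,-0.015,0.003],"rotation":[-0.031,0.049,0.102]},
{"dp":[0.004,-0.014,0.003],"rotation":[-0.030,0.045,0.104]},
{"dp":[0.007,-0.013,0.003],"rotation":[-0.028,0.042,0.106]},
{"dp":[0.010,-0.011,0.003],"rotation":[-0.026,0.038,0.107]},
{"dp":[0.012,-0.009,0.002],"rotation":[-0.024,0.035,0.109]},
{"dp":[0.014,-0.007,0.002],"rotation":[-0.022,0.032,0.110]},
{"dp":[0.016,-0.004,0.001],"rotation":[-0.020,0.030,0.112]},
{"dp":[0.017,-0.002,0.001],"rotation":[-0.018,0.027,0.113]},
{"dp":[0.018,0.001,-0.000],"rotation":[-0.017,0.025,0.114]},
{"dp":[0.019,0.004,-0.001],"rotation":[-0.015,0.024,0.114]},
{"dp":[0.019,0.007,-0.001],"rotation":[-0.013,0.022,0.115]},
{"dp":[0.018,0.009,-0.002],"rotation":[-0.012,0.021,0.115]},
{"dp":[0.017,0.012,-0.002],"rotation":[-0.011,0.020,0.116]},
{"dp":[0.016,0.014,-0.003],"rotation":[-0.010,0.019,0.116]},
{"dp":[0.014,0.016,-0.003],"rotation":[-0.010,0.018,0.116]}
```

```bash
python3 -m inch '[{"dp":[-0.021,-0.009,-0.005],"rotation":[-0.032,0.077,0.086]},{"dp":[-0.018,-0.011,-0.003],"rotation":[-0.033,0.073,0.088]},{"dp":[-0.016,-0.013,-0.001],"rotation":[-0.034,0.069,0.090]},{"dp":[-0.013,-0.014,0],"rotation":[-0.034,0.065,0.093]},{"dp":[-0.009,-0.015,0.001],"rotation":[-0.033,0.061,0.095]},{"dp":[-0.006,-0.015,0.002],"rotation":[-0.033,0.057,0.097]},{"dp":[-0.003,-0.015,0.003],"rotation":[-0.032,0.053,0.099]},{"dp":[0.001,-0.015,0.003],"rotation":[-0.031,0.049,0.102]},{"dp":[0.004,-0.014,0.003],"rotation":[-0.030,0.045,0.104]},{"dp":[0.007,-0.013,0.003],"rotation":[-0.028,0.042,0.106]},{"dp":[0,0,0],"rotation":[0,0,0]},{"dp":[0,0,0],"rotation":[0,0,0]}]'; python3 - <<'E'
from path import *
q=observe()['joint_pos'];print(q.round(2))
emit([q,np.array([.49,.35,.02,2.4,2.72,.35,-1.42])],[18])
E
```

```text
t: 4.65
ee_pos: [0.3032, -0.4251, 0.2638]
eef_rot: [2.41, -0.898, 0.114]
wrist_force: [-0.3, 0.1, -0.5]
width: 0.0002
[-0.22  0.47  1.06  2.33  0.31  0.28 -0.27]
minz 0.23976766674289873 end [ 0.48335248 -0.38259402  0.25715276]
{"dp":[-0.003,-0.002,-0.005],"rotation":[0.008,0.051,0.060]},
{"dp":[-0.001,-0.002,-0.004],"rotation":[0.005,0.047,0.063]},
{"dp":[0.001,-0.003,-0.003],"rotation":[0.003,0.042,0.065]},
{"dp":[0.003,-0.004,-0.003],"rotation":[0.001,0.037,0.068]},
{"dp":[0.005,-0.004,-0.002],"rotation":[-0.001,0.032,0.071]},
{"dp":[0.007,-0.004,-0.002],"rotation":[-0.003,0.027,0.073]},
{"dp":[0.009,-0.003,-0.001],"rotation":[-0.004,0.022,0.075]},
{"dp":[0.011,-0.003,-0.001],"rotation":[-0.005,0.017,0.077]},
{"dp":[0.013,-0.002,-0.001],"rotation":[-0.006,0.012,0.079]},
{"dp":[0.015,-0.000,-0.000],"rotation":[-0.006,0.008,0.081]},
{"dp":[0.017,0.001,0.000],"rotation":[-0.006,0.003,0.083]},
{"dp":[0.018,0.003,0.001],"rotation":[-0.006,-0.001,0.084]},
{"dp":[0.019,0.005,0.001],"rotation":[-0.006,-0.005,0.085]},
{"dp":[0.020,0.007,0.002],"rotation":[-0.005,-0.008,0.086]},
{"dp":[0.021,0.010,0.002],"rotation":[-0.004,-0.011,0.087]},
{"dp":[0.021,0.012,0.003],"rotation":[-0.003,-0.013,0.088]},
{"dp":[0.020,0.015,0.004],"rotation":[-0.002,-0.015,0.089]},
{"dp":[0.019,0.017,0.004],"rotation":[-0.001,-0.017,0.090]}
```

```bash
python3 -m inch '[{"dp":[-0.003,-0.002,-0.005],"rotation":[0.008,0.051,0.060]},{"dp":[-0.001,-0.002,-0.004],"rotation":[0.005,0.047,0.063]},{"dp":[0.001,-0.003,-0.003],"rotation":[0.003,0.042,0.065]},{"dp":[0.003,-0.004,-0.003],"rotation":[0.001,0.037,0.068]},{"dp":[0.005,-0.004,-0.002],"rotation":[-0.001,0.032,0.071]},{"dp":[0.007,-0.004,-0.002],"rotation":[-0.003,0.027,0.073]},{"dp":[0.009,-0.003,-0.001],"rotation":[-0.004,0.022,0.075]},{"dp":[0.011,-0.003,-0.001],"rotation":[-0.005,0.017,0.077]},{"dp":[0.013,-0.002,-0.001],"rotation":[-0.006,0.012,0.079]},{"dp":[0.015,0,0],"rotation":[-0.006,0.008,0.081]},{"dp":[0,0,0],"rotation":[0,0,0]}]'; python3 - <<'E'
from path import *
q=observe()['joint_pos'];print(q.round(2))
emit([q,np.array([.49,.35,.02,2.4,2.72,.35,-1.42])],[18])
E
```

```text
t: 5.75
ee_pos: [0.3535, -0.4521, 0.2428]
eef_rot: [2.506, 0.044, 0.01]
wrist_force: [-0.5, 0.1, -0.2]
width: -0.0001
[-0.09  0.5   0.89  2.33  1.07  0.11 -0.37]
minz 0.21924204432445044 end [ 0.48335248 -0.38259402  0.25715276]
{"dp":[0.000,0.003,-0.006],"rotation":[0.012,0.020,0.030]},
{"dp":[0.001,0.003,-0.005],"rotation":[0.009,0.017,0.032]},
{"dp":[0.002,0.002,-0.004],"rotation":[0.007,0.015,0.033]},
{"dp":[0.003,0.002,-0.003],"rotation":[0.004,0.012,0.035]},
{"dp":[0.004,0.002,-0.002],"rotation":[0.002,0.009,0.036]},
{"dp":[0.006,0.002,-0.002],"rotation":[0.001,0.005,0.038]},
{"dp":[0.007,0.002,-0.001],"rotation":[-0.001,0.002,0.039]},
{"dp":[0.008,0.002,-0.000],"rotation":[-0.002,-0.001,0.040]},
{"dp":[0.009,0.002,0.001],"rotation":[-0.004,-0.004,0.042]},
{"dp":[0.010,0.003,0.001],"rotation":[-0.004,-0.008,0.043]},
{"dp":[0.011,0.003,0.002],"rotation":[-0.005,-0.011,0.044]},
{"dp":[0.012,0.004,0.003],"rotation":[-0.005,-0.014,0.045]},
{"dp":[0.013,0.005,0.003],"rotation":[-0.005,-0.017,0.046]},
{"dp":[0.014,0.006,0.004],"rotation":[-0.005,-0.020,0.047]},
{"dp":[0.014,0.007,0.005],"rotation":[-0.005,-0.022,0.048]},
{"dp":[0.015,0.008,0.006],"rotation":[-0.004,-0.024,0.049]},
{"dp":[0.015,0.009,0.006],"rotation":[-0.003,-0.026,0.050]},
{"dp":[0.015,0.011,0.007],"rotation":[-0.002,-0.028,0.051]}
```

```bash
python3 -m inch '[{"dp":[0,0.003,0],"rotation":[0.012,0.020,0.030]},{"dp":[0.001,0.003,-0.002],"rotation":[0.009,0.017,0.032]},{"dp":[0.002,0.002,-0.002],"rotation":[0.007,0.015,0.033]},{"dp":[0.003,0.002,-0.002],"rotation":[0.004,0.012,0.035]},{"dp":[0.004,0.002,-0.002],"rotation":[0.002,0.009,0.036]},{"dp":[0.006,0.002,-0.002],"rotation":[0.001,0.005,0.038]},{"dp":[0.007,0.002,-0.001],"rotation":[-0.001,0.002,0.039]},{"dp":[0.008,0.002,0],"rotation":[-0.002,-0.001,0.040]},{"dp":[0.009,0.002,0.001],"rotation":[-0.004,-0.004,0.042]},{"dp":[0.010,0.003,0.001],"rotation":[-0.004,-0.008,0.043]},{"dp":[0.011,0.003,0.002],"rotation":[-0.005,-0.011,0.044]},{"dp":[0.012,0.004,0.003],"rotation":[-0.005,-0.014,0.045]},{"dp":[0.013,0.005,0.003],"rotation":[-0.005,-0.017,0.046]},{"dp":[0.014,0.006,0.004],"rotation":[-0.005,-0.020,0.047]},{"dp":[0.014,0.007,0.005],"rotation":[-0.005,-0.022,0.048]},{"dp":[0.015,0.008,0.006],"rotation":[-0.004,-0.024,0.049]},{"dp":[0,0,0],"rotation":[0,0,0]},{"dp":[0,0,0],"rotation":[0,0,0]}]'; python3 - <<'E'
from btn import *
st(.1,[.719,.695,0])
E
```

```text
t: 7.55
ee_pos: [0.4813, -0.3966, 0.2562]
eef_rot: [2.339, 0.821, 0.3]
wrist_force: [-0.7, 0.2, -0.6]
width: -0.0003
height 0.1427 off [ 0.0413 -0.0627  0.0426] tilt err deg 9.8 z [ 0.4   -0.492 -0.773] x [0.78  0.626 0.004] F.ax -0.2 w -0.0003 t 7.55
j [ 0.37  0.35  0.13  2.32  2.21  0.27 -1.01]
dp [-0.0264  0.0474 -0.0796] rot [0.1194 0.1116 0.0916]
```

```bash
python3 -m inch '[{"dp":[-0.007,0.012,-0.01],"rotation":[0.03,0.028,0.023]},{"dp":[-0.007,0.012,-0.02],"rotation":[0.03,0.028,0.023]},{"dp":[-0.007,0.012,-0.025],"rotation":[0.03,0.028,0.023]},{"dp":[-0.006,0.012,-0.025],"rotation":[0.03,0.028,0.023]},{"dp":[0,0,0],"rotation":[0,0,0]},{"dp":[0,0,0],"rotation":[0,0,0]}]'; python3 - <<'E'
from btn import *
st(.061,[.719,.695,0])
E
```

```text
t: 8.15
ee_pos: [0.4548, -0.3489, 0.1764]
eef_rot: [2.451, 0.991, 0.265]
wrist_force: [-0.4, -0.6, 1.0]
width: 0.0002
height 0.1 off [-0.0001  0.0003 -0.0002] tilt err deg 0.0 z [ 0.347 -0.36  -0.866] x [ 0.719  0.695 -0.   ] F.ax 0.77 w 0.0002 t 8.15
j [ 0.49  0.44 -0.03  2.38  2.33  0.25 -1.07]
dp [ 0.0136 -0.0143 -0.0336] rot [ 0.0003  0.0001 -0.0002]
```

```bash
python3 -m inch '[{"dp":[0.0035,-0.0036,-0.0087],"rotation":[0,0,0]},{"dp":[0.0035,-0.0036,-0.0087],"rotation":[0,0,0]},{"dp":[0.0035,-0.0036,-0.0087],"rotation":[0,0,0]},{"dp":[0.0017,-0.0018,-0.0043],"rotation":[0,0,0]},{"dp":[0.0017,-0.0018,-0.0043],"rotation":[0,0,0]},{"dp":[0.0010,-0.0011,-0.0026],"rotation":[0,0,0]},{"dp":[0.0010,-0.0011,-0.0026],"rotation":[0,0,0]},{"dp":[0,0,0],"rotation":[0,0,0]}]'; python3 -c "
from btn import *
st(.05,[.719,.695,0])"
```

```text
t: 8.95
ee_pos: [0.471, -0.3647, 0.1367]
eef_rot: [2.45, 0.993, 0.267]
wrist_force: [-1.8, 1.7, 3.3]
width: -0.0001
height 0.0543 off [ 0.0003  0.001  -0.0003] tilt err deg 0.1 z [ 0.349 -0.359 -0.866] x [0.717 0.697 0.001] F.ax 4.08 w -0.0001 t 8.95
j [ 0.57  0.54 -0.13  2.36  2.41  0.34 -1.13]
dp [ 0.0012 -0.0025 -0.0034] rot [-0.0003  0.0011 -0.0024]
```

```bash
python3 -m inch '[{"dp":[0.0007,-0.0007,-0.0017],"rotation":[0,0,0]},{"dp":[0.0007,-0.0007,-0.0017],"rotation":[0,0,0]},{"dp":[0,0,0],"rotation":[0,0,0]}]'; python3 -m inch '[{"dp":[0.0007,-0.0007,-0.0017],"rotation":[0,0,0]},{"dp":[0.0007,-0.0007,-0.0017],"rotation":[0,0,0]},{"dp":[0,0,0],"rotation":[0,0,0]}]'; python3 -c "
from btn import *
st(.05,[.719,.695,0])"
```

```text
t: 9.25
ee_pos: [0.4726, -0.3664, 0.1331]
eef_rot: [2.45, 0.993, 0.267]
wrist_force: [-0.1, 0.7, 0.2]
width: -0.0
t: 9.55
ee_pos: [0.4729, -0.3665, 0.1319]
eef_rot: [2.448, 0.994, 0.269]
wrist_force: [-15.4, 14.0, 35.7]
width: -0.0001
height 0.0488 off [ 0.0003  0.0012 -0.0004] tilt err deg 0.2 z [ 0.351 -0.359 -0.865] x [0.717 0.697 0.001] F.ax 41.32 w -0.0001 t 9.55
j [ 0.58  0.55 -0.14  2.36  2.42  0.35 -1.14]
dp [-0.0007 -0.0007  0.0014] rot [ 0.0009  0.0025 -0.0034]
```

```bash
python3 -m inch '[{"dp":[-0.0017,0.0018,0.0043],"rotation":[0,0,0]},{"dp":[-0.0035,0.0036,0.0087],"rotation":[0,0,0]},{"dp":[-0.007,0.0072,0.0173],"rotation":[0,0,0]},{"dp":[-0.007,0.0072,0.0173],"rotation":[0,0,0]},{"dp":[-0.007,0.0072,0.0173],"rotation":[0,0,0]},{"dp":[-0.007,0.0072,0.0173],"rotation":[0,0,0]},{"dp":[-0.007,0.0072,0.0173],"rotation":[0,0,0]},{"dp":[0,0,0],"rotation":[0,0,0]}]'; python3 - <<'E'
from h import *
from btn import st
st(.1,[.719,.695,0])
C=cam('wrist');w=capture('wrist')[:,:,::-1];cv2.imwrite('pics/w2.png',w)
cv2.imwrite('pics/s2.png',capture('scene')[:,:,::-1]);cv2.imwrite('pics/d2.png',capture('side')[:,:,::-1])
a=cv2.imread('pics/s2.png');b=cv2.imread('pics/scene0.png')
crop('pics/a.png','pics/s2.png',180,130,280,230,4);crop('pics/b.png','pics/d2.png',220,120,360,220,3.5)
A,B=cv2.imread('pics/a.png'),cv2.imread('pics/b.png')
o=np.zeros((600,800,3),np.uint8);o[:400,:310]=A[:,90:];o[:350,310:800]=B[:350,:490]
o[350:600,310:800]=cv2.resize(w[100:325,100:450],(490,250));cv2.imwrite('pics/m2.png',o)
E
```

```text
t: 10.35
ee_pos: [0.4338, -0.3253, 0.2314]
eef_rot: [2.448, 0.993, 0.271]
wrist_force: [0.6, -1.0, -0.1]
width: 0.0001
height 0.1634 off [ 0.001   0.0012 -0.0001] tilt err deg 0.3 z [ 0.352 -0.359 -0.865] x [0.717 0.697 0.002] F.ax -0.62 w 0.0001 t 10.35
j [ 0.25  0.3   0.24  2.4   2.11  0.11 -0.86]
dp [ 0.021  -0.024  -0.0548] rot [ 0.0004  0.0038 -0.0033]
```

View pics/m2.png

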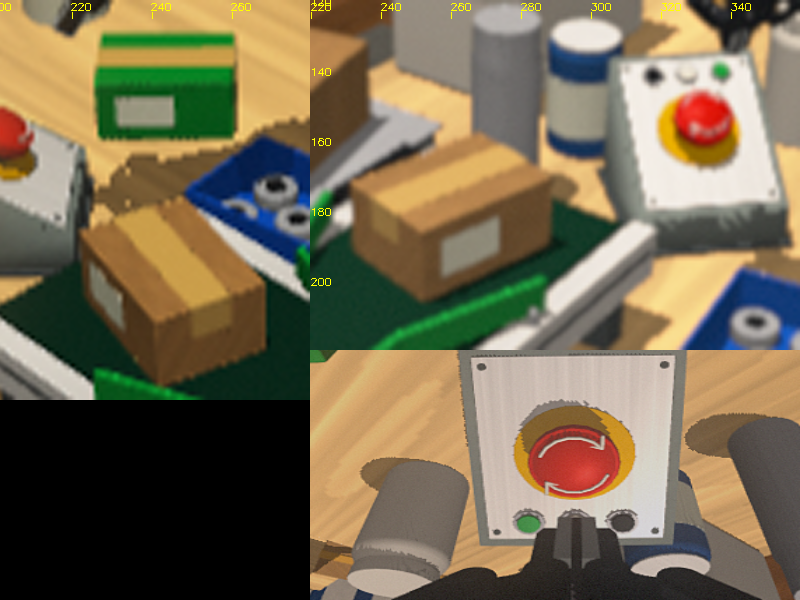

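```bash
python3 - <<'E'
from ik import *
for th in(0,.3,.5):
  for fl in(1,-1):
    z=np.array([np.sin(th),0,-np.cos(th)])
    for y in(-.2,0,.15,.32):
        o=ik(np.array([.546,y,.15]),z,[fl,0,0],n=25)
        f=[q for q in o if q[4]>1.3];u=[q for q in o if q[4]<=1.3];
        print(th,fl,y,len(f),len(u),*[sorted(k,key=lambda q:abs(q[2]))[0].round(2) for k in(f,u) if k])
E
```

```text
0 1 -0.2 0 12 [ 0.28  0.55 -0.01  2.    0.01  0.59  0.27]
0 1 0 0 11 [-0.03  0.52 -0.07  2.08  0.07  0.55 -0.14]
0 1 0.15 0 8 [-0.31  0.54 -0.05  2.03  0.05  0.57 -0.39]
0 1 0.32 0 8 [-0.72  0.61  0.17  1.88 -0.15  0.66 -0.46]
0 -1 -0.2 0 10 [ 0.03  0.58  0.35  2.   -0.33  0.62 -2.54]
0 -1 0 0 12 [ 0.27  0.57 -0.5   2.08  0.47  0.61  2.6 ]
0 -1 0.15 0 15 [-0.18  0.55 -0.24  2.03  0.23  0.58  2.58]
0 -1 0.32 0 5 [-0.63  0.6   0.03  1.88 -0.02  0.66  2.56]
0.3 1 -0.2 1 12 [ 1.04  0.74 -1.05  2.22  1.32  0.55 -0.95] [ 0.32  0.5   0.04  2.22 -0.76  0.21  1.08]
0.3 1 0 4 0 [ 0.5   0.6  -0.83  2.31  1.43  0.45 -1.49]
0.3 1 0.15 2 6 [ 0.35  0.8  -1.17  2.26  1.46  0.86 -1.81] [-0.42  0.48  0.02  2.26  0.63  0.14 -1.02]
0.3 1 0.32 0 6 [-0.65  0.55 -0.08  2.09  0.71  0.34 -1.36]
0.3 -1 -0.2 1 11 [ 1.13  0.88 -1.26  2.22  1.4   0.76  2.12] [ 0.39  0.5  -0.06  2.22 -0.56  0.18 -2.25]
0.3 -1 0 2 7 [ 0.34  0.52 -0.57  2.31  1.34  0.3   1.73] [ 0.11  0.48 -0.26  2.31  1.06  0.14  2.01]
0.3 -1 0.15 3 9 [ 0.28  0.71 -1.03  2.26  1.43  0.73  1.36] [-0.38  0.48 -0.03  2.26  0.76  0.16  2.  ]
0.3 -1 0.32 1 5 [ 0.03  0.9  -1.21  2.09  1.41  1.06  1.19] [-0.71  0.55 -0.    2.09  0.6   0.31  1.88]
0.5 1 -0.2 10 0 [0.32 0.52 0.12 2.36 4.16 0.34 2.5 ]
0.5 1 0 5 0 [-0.32  0.51  0.33  2.46  3.62  0.35  2.58]
0.5 1 0.15 9 0 [-0.24  0.52 -0.3   2.4   2.18  0.41 -2.6 ]
0.5 1 0.32 9 0 [-1.    0.57  0.3   2.21  1.67  0.16 -2.41]
0.5 -1 -0.2 9 0 [ 0.37  0.51  0.06  2.36  4.11  0.31 -0.59]
0.5 -1 0 7 0 [ 0.01  0.49 -0.12  2.46  2.95  0.32  0.12]
0.5 -1 0.15 6 0 [-0.46  0.5  -0.    2.4   2.48  0.29  0.23]
0.5 -1 0.32 8 0 [-0.81  0.56  0.04  2.21  1.64  0.3   0.78]
```

```bash
python3 - <<'E'
from path import *
S,D=cam('scene'),cam('side')
print('thermos',onz(S,(171,170.5),.192),onz(D,(276.5,126),.192),'oil',onz(S,(155,172),.13),'jar',onz(S,(168,132),.15))
q=observe()['joint_pos']
o=ik(np.array([.555,-.205,.27]),[0,0,-1],[1,0,0],n=40)
o=[k for k in o];o.sort(key=lambda k:abs(k-q)[[0,1,2,3,6]].sum());g=o[0];print(g.round(2))
m=(q+g)/2;m[5]=.2;m[1]=.25
emit([q,m,g],[10,10])
E
```

```text
thermos [ 0.66130952 -0.31185319  0.192     ] [ 0.6610392  -0.29479488  0.192     ] oil [ 0.66027676 -0.42628549  0.13      ] jar [ 0.4791042  -0.60086684  0.15      ]
[ 0.09  0.42  0.26  1.88 -0.14  0.86  0.42]
minz 0.23280767865389307 end [ 0.55499998 -0.205       0.26999998]
{"dp":[0.015,-0.009,0.012],"rotation":[-0.007,-0.034,-0.040]},
{"dp":[0.014,-0.008,0.012],"rotation":[-0.004,-0.034,-0.040]},
{"dp":[0.013,-0.007,0.012],"rotation":[-0.001,-0.033,-0.039]},
{"dp":[0.013,-0.006,0.012],"rotation":[0.002,-0.033,-0.039]},
{"dp":[0.012,-0.005,0.012],"rotation":[0.005,-0.032,-0.038]},
{"dp":[0.012,-0.004,0.012],"rotation":[0.008,-0.032,-0.037]},
{"dp":[0.012,-0.003,0.012],"rotation":[0.011,-0.032,-0.035]},
{"dp":[0.012,-0.002,0.012],"rotation":[0.015,-0.032,-0.034]},
{"dp":[0.012,-0.000,0.012],"rotation":[0.018,-0.032,-0.032]},
{"dp":[0.012,0.001,0.012],"rotation":[0.021,-0.033,-0.030]},
{"dp":[-0.006,-0.006,-0.007],"rotation":[0.016,0.034,-0.061]},
{"dp":[-0.006,-0.001,-0.009],"rotation":[0.026,0.037,-0.056]},
{"dp":[-0.006,0.004,-0.010],"rotation":[0.036,0.039,-0.051]},
{"dp":[-0.005,0.010,-0.011],"rotation":[0.046,0.040,-0.045]},
{"dp":[-0.004,0.015,-0.011],"rotation":[0.056,0.039,-0.038]},
{"dp":[-0.002,0.020,-0.010],"rotation":[0.065,0.037,-0.031]},
{"dp":[0.000,0.024,-0.009],"rotation":[0.074,0.033,-0.024]},
{"dp":[0.003,0.029,-0.008],"rotation":[0.082,0.028,-0.017]},
{"dp":[0.006,0.032,-0.005],"rotation":[0.089,0.022,-0.009]},
{"dp":[0.009,0.035,-0.003],"rotation":[0.096,0.014,-0.003]}
```

```bash
python3 -m inch '[{"dp":[0.015,-0.009,0.012],"rotation":[-0.007,-0.034,-0.040]},{"dp":[0.014,-0.008,0.012],"rotation":[-0.004,-0.034,-0.040]},{"dp":[0.013,-0.007,0.012],"rotation":[-0.001,-0.033,-0.039]},{"dp":[0.013,-0.006,0.012],"rotation":[0.002,-0.033,-0.039]},{"dp":[0.012,-0.005,0.012],"rotation":[0.005,-0.032,-0.038]},{"dp":[0.012,-0.004,0.012],"rotation":[0.008,-0.032,-0.037]},{"dp":[0.012,-0.003,0.012],"rotation":[0.011,-0.032,-0.035]},{"dp":[0.012,-0.002,0.012],"rotation":[0.015,-0.032,-0.034]},{"dp":[0.012,0,0.012],"rotation":[0.018,-0.032,-0.032]},{"dp":[0.012,0.001,0.012],"rotation":[0.021,-0.033,-0.030]},{"dp":[-0.006,-0.006,-0.007],"rotation":[0.016,0.034,-0.061]},{"dp":[-0.006,-0.001,-0.009],"rotation":[0.026,0.037,-0.056]},{"dp":[-0.006,0.004,-0.010],"rotation":[0.036,0.039,-0.051]},{"dp":[-0.005,0.010,-0.011],"rotation":[0.046,0.040,-0.045]},{"dp":[-0.004,0.015,-0.011],"rotation":[0.056,0.039,-0.038]},{"dp":[-0.002,0.020,-0.010],"rotation":[0.065,0.037,-0.031]},{"dp":[0,0.024,-0.009],"rotation":[0.074,0.033,-0.024]},{"dp":[0.003,0.029,-0.008],"rotation":[0.082,0.028,-0.017]},{"dp":[0.006,0.032,-0.005],"rotation":[0.089,0.022,-0.009]},{"dp":[0.009,0.035,-0.003],"rotation":[0.096,0.014,-0.003]}]' 50; python3 -c "
from h import *
s=observe();print(s['joint_pos'].round(2));print(*rel([.555,-.19,.25],[0,0,-1],[1,0,0]))"
```

```text
t: 12.5
ee_pos: [0.5492, -0.2067, 0.265]
eef_rot: [-3.139, 0.014, -0.051]
wrist_force: [0.3, 0.7, -0.1]
width: 0.0427
[ 0.41  0.4  -0.19  1.91  0.09  0.81  0.16]
[ 0.00580488  0.01670094 -0.01501305] [-0.00237556  0.03239645  0.00909363]
```

```bash
python3 -m inch '[{"dp":[0.006,0.012,-0.015],"rotation":[-0.0024,0.0324,0.009]},{"dp":[0,0,-0.03],"rotation":[0,0,0]},{"dp":[0,0,-0.03],"rotation":[0,0,0]},{"dp":[0,0,-0.03],"rotation":[0,0,0]},{"dp":[0,0,-0.025],"rotation":[0,0,0]},{"dp":[0,0,0],"rotation":[0,0,0]},{"dp":[0,0.01,0],"rotation":[0,0,0]},{"dp":[0,0.01,0],"rotation":[0,0,0]},{"dp":[0,0.01,0],"rotation":[0,0,0]},{"dp":[0,0.007,0],"rotation":[0,0,0]},{"dp":[0,0.007,0],"rotation":[0,0,0]},{"dp":[0,0.007,0],"rotation":[0,0,0]},{"dp":[0,0.007,0],"rotation":[0,0,0]},{"dp":[0,0.007,0],"rotation":[0,0,0]},{"dp":[0,0.007,0],"rotation":[0,0,0]}]'
python3 - <<'E'
from h import *
print(rel([.55,-.122,.135],[0,0,-1],[1,0,0]))
cv2.imwrite('pics/s3.png',capture('scene')[:,:,::-1]);cv2.imwrite('pics/d3.png',capture('side')[:,:,::-1])
crop('pics/a.png','pics/s3.png',190,130,340,260,2.66);crop('pics/b.png','pics/d3.png',190,110,340,230,2.66)
A,B=cv2.imread('pics/a.png'),cv2.imread('pics/b.png')
o=np.zeros((350,800,3),np.uint8);o[:A.shape[0],:399]=A[:350,:399];o[:B.shape[0],400:799]=B[:350,:399];cv2.imwrite('pics/m3.png',o)
E
```

```text
t: 14.0
ee_pos: [0.5557, -0.1228, 0.1365]
eef_rot: [3.137, 0.003, 0.006]
wrist_force: [0.9, -1.6, -0.1]
width: 0.0427
(array([-0.00573203,  0.00075405, -0.0014831 ]), array([ 0.00479963,  0.00400694, -0.00169148]))
```

View pics/m3.png

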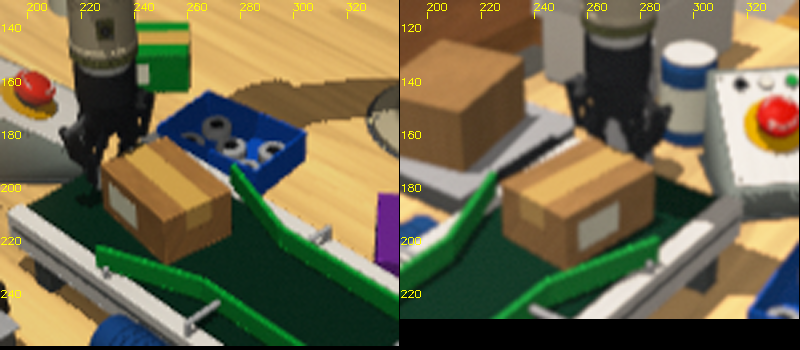

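```bash
python3 -m inch '[{"dp":[0,0.008,0],"rotation":[0,0,0]},{"dp":[0,0.008,0],"rotation":[0,0,0]},{"dp":[0,0.008,0],"rotation":[0,0,0]},{"dp":[0,0.008,0],"rotation":[0,0,0]},{"dp":[0,0.008,0],"rotation":[0,0,0]},{"dp":[-0.001,0.008,0],"rotation":[0,0,0]},{"dp":[-0.001,0.008,0],"rotation":[0,0,0]},{"dp":[-0.001,0.008,0],"rotation":[0,0,0]},{"dp":[-0.001,0.008,0],"rotation":[0,0,0]},{"dp":[-0.001,0.008,0],"rotation":[0,0,0]}]'; python3 -m inch '[{"dp":[-0.001,0.008,0],"rotation":[0,0,0]},{"dp":[-0.001,0.008,0],"rotation":[0,0,0]},{"dp":[-0.001,0.008,0],"rotation":[0,0,0]},{"dp":[0,0.008,0],"rotation":[0,0,0]},{"dp":[0,0.008,0],"rotation":[0,0,0]},{"dp":[0,0.008,0],"rotation":[0,0,0]},{"dp":[0,0.008,0],"rotation":[0,0,0]},{"dp":[0,0.008,0],"rotation":[0,0,0]},{"dp":[0,0.008,0],"rotation":[0,0,0]},{"dp":[0,0.008,0],"rotation":[0,0,0]}]'; python3 -m inch '[{"dp":[0,0.008,0],"rotation":[0,0,0]},{"dp":[0,0.008,0],"rotation":[0,0,0]},{"dp":[0,0.008,0],"rotation":[0,0,0]},{"dp":[0,0.008,0],"rotation":[0,0,0]},{"dp":[0,0.008,0],"rotation":[0,0,0]},{"dp":[0,0.008,0],"rotation":[0,0,0]},{"dp":[0,0.008,0],"rotation":[0,0,0]},{"dp":[0,0.008,0],"rotation":[0,0,0]}]'
python3 - <<'E'
from h import *
print(observe()['joint_pos'].round(2),rel([.546,.1,.135],[0,0,-1],[1,0,0]))
cv2.imwrite('pics/s4.png',capture('scene')[:,:,::-1])
crop('pics/m4.png','pics/s4.png',200,140,400,300,3.5)
E
```

```text
t: 15.1
ee_pos: [0.5513, -0.0433, 0.1368]
eef_rot: [3.136, 0.001, 0.008]
wrist_force: [0.1, -3.7, 2.2]
width: 0.0428
t: 16.1
ee_pos: [0.5481, 0.0371, 0.1367]
eef_rot: [3.137, 0.002, 0.008]
wrist_force: [2.7, -5.4, 2.6]
width: 0.0427
t: 16.9
ee_pos: [0.5478, 0.101, 0.1367]
eef_rot: [3.136, 0.003, 0.007]
wrist_force: [2.5, -5.6, 5.6]
width: 0.043
[-0.22  0.55 -0.1   2.08  0.11  0.52 -0.4 ] (array([-0.00181511, -0.00098149, -0.00167663]), array([ 0.00519658,  0.00440098, -0.00186041]))
```

View pics/m4.png

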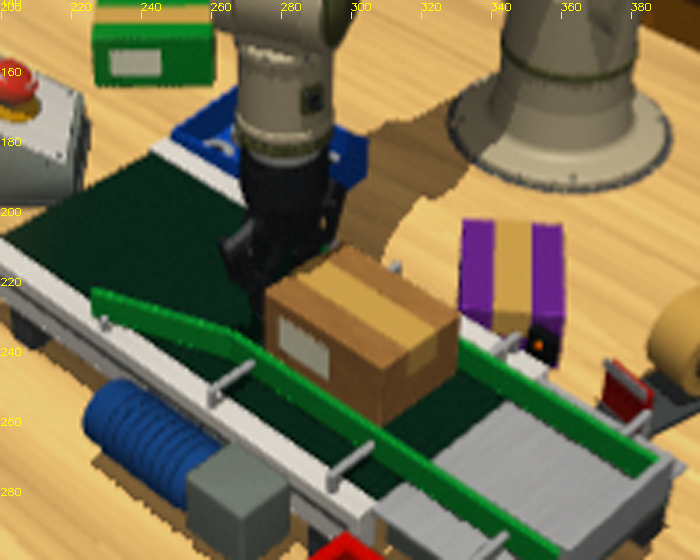

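```bash
python3 -m inch '[{"dp":[0,0.008,0],"rotation":[0,0,0]},{"dp":[0,0.008,0],"rotation":[0,0,0]},{"dp":[0,0.008,0],"rotation":[0,0,0]},{"dp":[0,0.008,0],"rotation":[0,0,0]},{"dp":[0,0.008,0],"rotation":[0,0,0]},{"dp":[-0.001,0.008,0],"rotation":[0,0,0]},{"dp":[-0.001,0.008,0],"rotation":[0,0,0]},{"dp":[-0.001,0.008,0],"rotation":[0,0,0]},{"dp":[-0.001,0.008,0],"rotation":[0,0,0]},{"dp":[0,0.008,0],"rotation":[0,0,0]},{"dp":[0,0.008,0],"rotation":[0,0,0]},{"dp":[0,0.008,0],"rotation":[0,0,0]}]'; python3 -m inch '[{"dp":[0,0.008,0],"rotation":[0,0,0]},{"dp":[0,0.008,0],"rotation":[0,0,0]},{"dp":[0,0.008,0],"rotation":[0,0,0]},{"dp":[0,0.008,0],"rotation":[0,0,0]},{"dp":[0,0.008,0],"rotation":[0,0,0]},{"dp":[0,0.008,0],"rotation":[0,0,0]},{"dp":[0,0.008,0],"rotation":[0,0,0]},{"dp":[0,0.008,0],"rotation":[0,0,0]},{"dp":[0,0.008,0],"rotation":[0,0,0]},{"dp":[0,0.008,0],"rotation":[0,0,0]},{"dp":[0,0.006,0],"rotation":[0,0,0]},{"dp":[0,0.003,0],"rotation":[0,0,0]},{"dp":[0,0.003,0],"rotation":[0,0,0]}]'; python3 -m inch '[{"dp":[0,0.002,0],"rotation":[0,0,0]},{"dp":[0,0.002,0],"rotation":[0,0,0]}]'; python3 -m inch '[{"dp":[0,0.002,0],"rotation":[0,0,0]}]'
```

```text
t: 18.15
ee_pos: [0.5431, 0.1966, 0.1366]
eef_rot: [3.136, 0.003, 0.005]
wrist_force: [0.6, -4.6, 6.6]
width: 0.0427
t: 19.45
ee_pos: [0.543, 0.2883, 0.1366]
eef_rot: [3.136, 0.003, 0.005]
wrist_force: [0.7, -5.6, 7.4]
width: 0.0428
t: 19.65
ee_pos: [0.543, 0.2922, 0.1366]
eef_rot: [3.136, 0.003, 0.005]
wrist_force: [0.3, -5.9, 7.2]
width: 0.0429
t: 19.75
ee_pos: [0.543, 0.2941, 0.1366]
eef_rot: [3.136, 0.003, 0.005]
wrist_force: [0.2, -5.3, 6.8]
width: 0.0429
```

```bash
python3 -m inch '[{"dp":[0,0.003,0],"rotation":[0,0,0]},{"dp":[0,0.003,0],"rotation":[0,0,0]}]';for i in 1 2; do python3 -m inch '[{"dp":[0,0.002,0],"rotation":[0,0,0]},{"dp":[0,0.002,0],"rotation":[0,0,0]}]'|grep -E "ee_pos|force"; done;  python3 -m inch '[{"dp":[0,0.002,0],"rotation":[0,0,0]}]'|grep -E "ee_pos|force"
```

```text
t: 19.95
ee_pos: [0.5431, 0.3001, 0.1366]
eef_rot: [3.136, 0.002, 0.005]
wrist_force: [0.1, -5.5, 7.0]
width: 0.0431
ee_pos: [0.543, 0.3042, 0.1366]
wrist_force: [0.5, -5.2, 6.5]
ee_pos: [0.543, 0.3081, 0.1366]
wrist_force: [1.5, -12.0, 8.7]
ee_pos: [0.5431, 0.3081, 0.1366]
wrist_force: [0.5, -14.5, 11.7]
```

```bash
for i in 1 2 3; do python3 -m inch '[{"dp":[0,0.001,0],"rotation":[0,0,0]},{"dp":[0,0,0],"rotation":[0,0,0]}]'|grep -E "ee_pos|force"; done
python3 -m inch '[{"dp":[0,-0.005,0],"rotation":[0,0,0]},{"dp":[0,-0.015,0],"rotation":[0,0,0]},{"dp":[0,-0.03,0],"rotation":[0,0,0]},{"dp":[0,-0.03,0.01],"rotation":[0,0,0]},{"dp":[0,-0.03,0.04],"rotation":[0,0,0]},{"dp":[0,-0.03,0.05],"rotation":[0,0,0]},{"dp":[0,-0.04,0.03],"rotation":[0,0,0]},{"dp":[0,-0.04,0],"rotation":[0,0,0]},{"dp":[0,0,0],"rotation":[0,0,0]}]'
python3 - <<'E'
from h import *
print(observe()['joint_pos'].round(2))
cv2.imwrite('pics/s5.png',capture('scene')[:,:,::-1]);cv2.imwrite('pics/d5.png',capture('side')[:,:,::-1])
crop('pics/a.png','pics/s5.png',290,190,400,310,3.6);crop('pics/b.png','pics/d5.png',90,180,200,300,3.6)
cv2.imwrite('pics/m5.png',np.hstack([cv2.imread('pics/a.png'),cv2.imread('pics/b.png')]))
E
```

```text
ee_pos: [0.5434, 0.3082, 0.1366]
wrist_force: [-0.2, -13.3, 10.2]
ee_pos: [0.5436, 0.3084, 0.1366]
wrist_force: [0.5, -15.3, 10.2]
ee_pos: [0.5439, 0.3086, 0.1366]
wrist_force: [1.7, -17.6, 11.9]
t: 21.95
ee_pos: [0.543, 0.0919, 0.26]
eef_rot: [3.135, -0.008, 0.007]
wrist_force: [-0.3, 0.2, -1.5]
width: 0.0425
[-0.21  0.37 -0.09  1.98  0.06  0.79 -0.34]
```

View pics/m5.png

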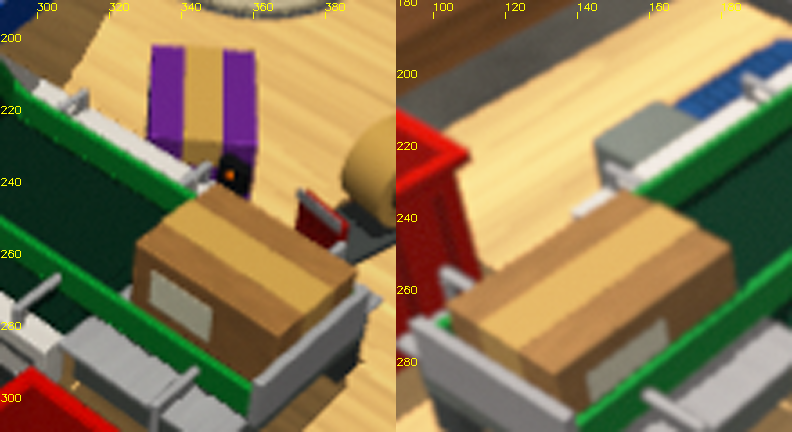

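```bash
python3 - <<'E'
from path import *
q=observe()['joint_pos']
X=np.array([.719,.695,0]);Y=np.cross(-ax,X);a=-.45
o=ik(base+.12*ax,-ax,X*np.cos(a)+Y*np.sin(a),n=60);o.sort(key=lambda k:abs(k[2]));g=o[0];print(g.round(2))
emit([q,np.array([.3,.25,0,2.25,.1,.45,-.6])],[8])
E
```

```text
[ 0.51  0.4  -0.    2.41  2.59  0.21 -0.84]
minz 0.2463863891307428 end [ 0.45046452 -0.19572095  0.24638639]
{"dp":[0.000,-0.043,-0.002],"rotation":[-0.003,-0.025,-0.102]},
{"dp":[-0.003,-0.042,-0.002],"rotation":[-0.003,-0.025,-0.102]},
{"dp":[-0.007,-0.041,-0.002],"rotation":[-0.004,-0.025,-0.102]},
{"dp":[-0.010,-0.040,-0.002],"rotation":[-0.004,-0.025,-0.102]},
{"dp":[-0.013,-0.038,-0.001],"rotation":[-0.004,-0.025,-0.101]},
{"dp":[-0.016,-0.036,-0.001],"rotation":[-0.005,-0.025,-0.101]},
{"dp":[-0.019,-0.034,-0.001],"rotation":[-0.005,-0.025,-0.101]},
{"dp":[-0.021,-0.032,-0.001],"rotation":[-0.006,-0.025,-0.101]}
```

```bash
python3 - <<'E'
from path import *
q=observe()['joint_pos']
emit([q,np.array([.3,.22,-.05,2.25,.8,.35,-.4]),np.array([.51,.35,-.0,2.41,2.59,.26,-.84])],[10,16])
E
```

```text
minz 0.23138707914453283 end [ 0.45559625 -0.36181312  0.23138708]
{"dp":[0.008,-0.047,0.000],"rotation":[-0.045,-0.043,-0.007]},
{"dp":[0.005,-0.046,0.002],"rotation":[-0.044,-0.040,-0.004]},
{"dp":[0.002,-0.044,0.003],"rotation":[-0.043,-0.037,-0.001]},
{"dp":[-0.001,-0.042,0.003],"rotation":[-0.041,-0.034,0.002]},
{"dp":[-0.004,-0.039,0.004],"rotation":[-0.040,-0.030,0.005]},
{"dp":[-0.006,-0.037,0.004],"rotation":[-0.038,-0.027,0.007]},
{"dp":[-0.008,-0.034,0.004],"rotation":[-0.036,-0.024,0.010]},
{"dp":[-0.010,-0.031,0.004],"rotation":[-0.033,-0.021,0.012]},
{"dp":[-0.012,-0.028,0.004],"rotation":[-0.031,-0.018,0.014]},
{"dp":[-0.014,-0.025,0.004],"rotation":[-0.028,-0.015,0.016]},
{"dp":[-0.005,-0.016,-0.002],"rotation":[-0.049,0.024,0.050]},
{"dp":[-0.004,-0.015,-0.002],"rotation":[-0.047,0.024,0.052]},
{"dp":[-0.004,-0.013,-0.002],"rotation":[-0.044,0.024,0.054]},
{"dp":[-0.003,-0.012,-0.002],"rotation":[-0.042,0.025,0.055]},
{"dp":[-0.003,-0.011,-0.002],"rotation":[-0.039,0.025,0.057]},
{"dp":[-0.002,-0.009,-0.002],"rotation":[-0.036,0.025,0.058]},
{"dp":[-0.002,-0.008,-0.003],"rotation":[-0.034,0.025,0.060]},
{"dp":[-0.002,-0.007,-0.003],"rotation":[-0.031,0.026,0.061]},
{"dp":[-0.002,-0.005,-0.004],"rotation":[-0.028,0.026,0.062]},
{"dp":[-0.002,-0.004,-0.004],"rotation":[-0.026,0.027,0.063]},
{"dp":[-0.002,-0.003,-0.005],"rotation":[-0.023,0.027,0.064]},
{"dp":[-0.002,-0.002,-0.005],"rotation":[-0.020,0.027,0.064]},
{"dp":[-0.002,-0.000,-0.006],"rotation":[-0.018,0.028,0.065]},
{"dp":[-0.003,0.001,-0.006],"rotation":[-0.015,0.028,0.065]},
{"dp":[-0.003,0.002,-0.007],"rotation":[-0.013,0.029,0.066]},
{"dp":[-0.004,0.003,-0.007],"rotation":[-0.011,0.029,0.066]}
```

```bash
python3 -m inch '[{"dp":[0.008,-0.047,0.005],"rotation":[-0.045,-0.043,-0.007]},{"dp":[0.005,-0.046,0.005],"rotation":[-0.044,-0.040,-0.004]},{"dp":[0.002,-0.044,0.003],"rotation":[-0.043,-0.037,-0.001]},{"dp":[-0.001,-0.042,0.003],"rotation":[-0.041,-0.034,0.002]},{"dp":[-0.004,-0.039,0.004],"rotation":[-0.040,-0.030,0.005]},{"dp":[-0.006,-0.037,0.004],"rotation":[-0.038,-0.027,0.007]},{"dp":[-0.008,-0.034,0.004],"rotation":[-0.036,-0.024,0.010]},{"dp":[-0.010,-0.031,0.004],"rotation":[-0.033,-0.021,0.012]},{"dp":[-0.012,-0.028,0.004],"rotation":[-0.031,-0.018,0.014]},{"dp":[-0.014,-0.025,0.004],"rotation":[-0.028,-0.015,0.016]},{"dp":[-0.005,-0.016,-0.002],"rotation":[-0.049,0.024,0.050]},{"dp":[-0.004,-0.015,-0.002],"rotation":[-0.047,0.024,0.052]},{"dp":[-0.004,-0.013,-0.002],"rotation":[-0.044,0.024,0.054]},{"dp":[-0.003,-0.012,-0.002],"rotation":[-0.042,0.025,0.055]},{"dp":[-0.003,-0.011,-0.002],"rotation":[-0.039,0.025,0.057]},{"dp":[-0.002,-0.009,-0.002],"rotation":[-0.036,0.025,0.058]},{"dp":[0,0,0],"rotation":[0,0,0]}]'; python3 - <<'E'
from path import *
q=observe()['joint_pos'];print(q.round(2))
emit([q,np.array([.51,.35,-.0,2.41,2.59,.26,-.84])],[14])
E
```

```text
t: 23.75
ee_pos: [0.4828, -0.3496, 0.2859]
eef_rot: [2.493, 0.593, 0.274]
wrist_force: [0.6, -0.1, -0.2]
width: 0.0428
[-0.02  0.29  0.47  2.27  1.12  0.21 -0.2 ]
minz 0.23138707914453283 end [ 0.45559625 -0.36181312  0.23138708]
{"dp":[-0.005,-0.005,-0.005],"rotation":[-0.020,0.030,0.039]},
{"dp":[-0.005,-0.004,-0.004],"rotation":[-0.019,0.028,0.041]},
{"dp":[-0.004,-0.004,-0.004],"rotation":[-0.018,0.026,0.042]},
{"dp":[-0.003,-0.003,-0.004],"rotation":[-0.017,0.024,0.043]},
{"dp":[-0.003,-0.003,-0.004],"rotation":[-0.015,0.022,0.044]},
{"dp":[-0.002,-0.002,-0.004],"rotation":[-0.014,0.020,0.045]},
{"dp":[-0.001,-0.001,-0.004],"rotation":[-0.013,0.018,0.046]},
{"dp":[-0.001,-0.000,-0.004],"rotation":[-0.011,0.016,0.048]},
{"dp":[-0.000,0.000,-0.004],"rotation":[-0.009,0.015,0.049]},
{"dp":[0.000,0.001,-0.004],"rotation":[-0.008,0.013,0.049]},
{"dp":[0.001,0.002,-0.004],"rotation":[-0.006,0.011,0.050]},
{"dp":[0.001,0.003,-0.004],"rotation":[-0.005,0.009,0.051]},
{"dp":[0.001,0.004,-0.004],"rotation":[-0.003,0.008,0.052]},
{"dp":[0.001,0.005,-0.004],"rotation":[-0.001,0.006,0.053]}
```

```bash
python3 -m inch '[{"dp":[-0.005,-0.005,-0.005],"rotation":[-0.020,0.030,0.039]},{"dp":[-0.005,-0.004,-0.004],"rotation":[-0.019,0.028,0.041]},{"dp":[-0.004,-0.004,-0.004],"rotation":[-0.018,0.026,0.042]},{"dp":[-0.003,-0.003,-0.004],"rotation":[-0.017,0.024,0.043]},{"dp":[-0.003,-0.003,-0.004],"rotation":[-0.015,0.022,0.044]},{"dp":[-0.002,-0.002,-0.004],"rotation":[-0.014,0.020,0.045]},{"dp":[-0.001,-0.001,-0.004],"rotation":[-0.013,0.018,0.046]},{"dp":[-0.001,0,-0.004],"rotation":[-0.011,0.016,0.048]},{"dp":[0,0,-0.004],"rotation":[-0.009,0.015,0.049]},{"dp":[0,0.001,-0.004],"rotation":[-0.008,0.013,0.049]},{"dp":[0.001,0.002,-0.004],"rotation":[-0.006,0.011,0.050]},{"dp":[0.001,0.003,-0.004],"rotation":[-0.005,0.009,0.051]},{"dp":[0,0,0],"rotation":[0,0,0]}]' 100; python3 - <<'E'
from btn import *
X=np.array([.719,.695,0]);Y=np.cross(-ax,X);a=-.45
st(.12,X*np.cos(a)+Y*np.sin(a))
E
```

```text
t: 25.05
ee_pos: [0.461, -0.3659, 0.2378]
eef_rot: [2.171, 1.328, 0.146]
wrist_force: [0.4, -0.8, 0.3]
width: 0.0851
height 0.1449 off [ 0.0217 -0.0328  0.0223] tilt err deg 4.7 z [ 0.38  -0.421 -0.824] x [ 0.497  0.844 -0.201] F.ax -0.19 w 0.0851 t 25.05
j [ 0.38  0.34  0.11  2.35  2.18  0.2  -0.57]
dp [-0.0131  0.0238 -0.0439] rot [0.0261 0.0882 0.1067]
```

```bash
python3 -m inch '[{"dp":[-0.0033,0.006,-0.005],"rotation":[0.0065,0.022,0.0267]},{"dp":[-0.0033,0.006,-0.012],"rotation":[0.0065,0.022,0.0267]},{"dp":[-0.0033,0.006,-0.013],"rotation":[0.0065,0.022,0.0267]},{"dp":[-0.0032,0.0058,-0.014],"rotation":[0.0065,0.022,0.0267]},{"dp":[0,0,0],"rotation":[0,0,0]},{"dp":[0,0,0],"rotation":[0,0,0]}]'; python3 - <<'E'
from btn import *
X=np.array([.719,.695,0]);Y=np.cross(-ax,X);a=-.45
st(.06,X*np.cos(a)+Y*np.sin(a))
s=observe();C=cam('wrist',s);w=capture('wrist')[:,:,::-1].copy()
# overlay predicted rim circle (heights 32 and 16 mm, r 30)
u=np.array([0,0,1.])-ax*ax[2];u/=np.linalg.norm(u);v=np.cross(ax,u);t=np.linspace(0,6.28,60)
for h,c in((.032,(255,255,0)),(.004,(255,0,255))):
    r=.03 if h>.01 else .043
    for q in proj(C,base+h*ax+r*(np.cos(t)[:,None]*u+np.sin(t)[:,None]*v)):cv2.circle(w,tuple(int(k) for k in q),0,c,-1)
cv2.imwrite('pics/w6.png',cv2.resize(w[90:400,90:490],(800,620))[:600])
E
```

```text
t: 25.65
ee_pos: [0.4479, -0.3428, 0.1944]
eef_rot: [2.15, 1.499, 0.109]
wrist_force: [-0.5, 0.1, 0.3]
width: 0.0853
height 0.1201 off [ 0.     -0.0008  0.0004] tilt err deg 0.1 z [ 0.347 -0.361 -0.865] x [ 0.386  0.896 -0.219] F.ax 0.47 w 0.0853 t 25.65
j [ 0.44  0.39  0.02  2.39  2.27  0.21 -0.56]
dp [ 0.0209 -0.0208 -0.0524] rot [0.0017 0.     0.0007]
```

View pics/w6.png

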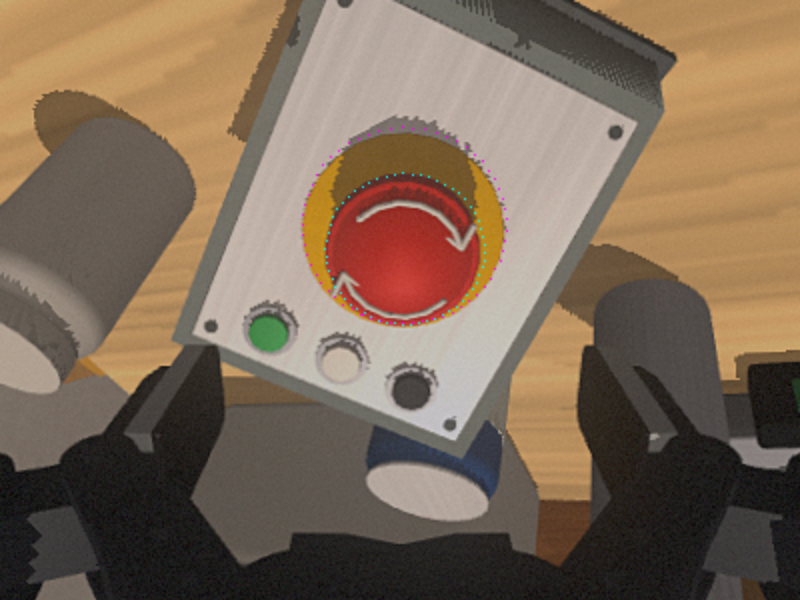

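```bash
python3 -m inch '[{"dp":[0.0035,-0.0028,-0.009],"rotation":[0,0,0]},{"dp":[0.0035,-0.0036,-0.0087],"rotation":[0,0,0]},{"dp":[0.0035,-0.0036,-0.0087],"rotation":[0,0,0]},{"dp":[0.0035,-0.0036,-0.0087],"rotation":[0,0,0]},{"dp":[0.0035,-0.0036,-0.0087],"rotation":[0,0,0]},{"dp":[0.0035,-0.0036,-0.0087],"rotation":[0,0,0]},{"dp":[0.0035,-0.0036,-0.0087],"rotation":[0,0,0]},{"dp":[0.0035,-0.0036,-0.0087],"rotation":[0,0,0]},{"dp":[0.0028,-0.0029,-0.0069],"rotation":[0,0,0]},{"dp":[0.0017,-0.0018,-0.0043],"rotation":[0,0,0]},{"dp":[0.0017,-0.0018,-0.0043],"rotation":[0,0,0]},{"dp":[0.0017,-0.0018,-0.0043],"rotation":[0,0,0]},{"dp":[0,0,0],"rotation":[0,0,0]},{"dp":[0,0,0],"rotation":[0,0,0]}]'; python3 - <<'E'
from btn import *
X=np.array([.719,.695,0]);Y=np.cross(-ax,X);a=-.45
st(.017,X*np.cos(a)+Y*np.sin(a))
E
```

```text
t: 27.1
ee_pos: [0.4834, -0.3793, 0.1046]
eef_rot: [2.149, 1.5, 0.11]
wrist_force: [-0.8, -1.2, 0.0]
width: 0.0854
height 0.0169 off [-0.0003 -0.0002 -0.    ] tilt err deg 0.1 z [ 0.347 -0.361 -0.865] x [ 0.386  0.896 -0.219] F.ax -0.13 w 0.0854 t 27.1
j [ 0.62  0.62 -0.18  2.33  2.44  0.4  -0.69]
dp [0.0003 0.0002 0.0001] rot [ 0.0019 -0.     -0.    ]
```

```bash
python3 -m inch '[{"dp":[0,0,0],"rotation":[0,0,0]},{"dp":[0,0,0],"rotation":[0,0,0]},{"dp":[0,0,0],"rotation":[0,0,0]},{"dp":[0,0,0],"rotation":[0,0,0]},{"dp":[0,0,0],"rotation":[0,0,0]},{"dp":[0,0,0],"rotation":[0,0,0]},{"dp":[0,0,0],"rotation":[0,0,0]},{"dp":[0,0,0],"rotation":[0,0,0]}]' 0
```

```text
t: 27.9
ee_pos: [0.4833, -0.3792, 0.1053]
eef_rot: [2.148, 1.5, 0.11]
wrist_force: [-3.4, 1.7, 7.1]
width: 0.0579
```

```bash
python3 -m inch '[{"dp":[-0.0001,0.0001,0.0004],"rotation":[0.0208,-0.0216,-0.052]},{"dp":[-0.0001,0.0001,0.0004],"rotation":[0.0208,-0.0216,-0.052]},{"dp":[-0.0001,0.0001,0.0004],"rotation":[0.0208,-0.0216,-0.052]},{"dp":[-0.0001,0.0001,0.0004],"rotation":[0.0208,-0.0216,-0.052]},{"dp":[-0.0001,0.0001,0.0004],"rotation":[0.0208,-0.0216,-0.052]},{"dp":[-0.0001,0.0001,0.0004],"rotation":[0.0208,-0.0216,-0.052]},{"dp":[-0.0001,0.0001,0.0004],"rotation":[0.0208,-0.0216,-0.052]},{"dp":[0,0,0],"rotation":[0,0,0]}]'; python3 - <<'E'
from btn import *
X=np.array([.719,.695,0]);Y=np.cross(-ax,X);a=.45
st(.022,X*np.cos(a)+Y*np.sin(a));print((observe()['ft_torque']@ax).round(3))
E
```

```text
t: 28.7
ee_pos: [0.4829, -0.3778, 0.1073]
eef_rot: [2.434, 1.027, 0.254]
wrist_force: [0.2, 3.8, -1.2]
width: 0.0579
height 0.02 off [ 0.0002  0.0002 -0.    ] tilt err deg 0.0 z [ 0.347 -0.36  -0.866] x [ 0.701  0.713 -0.016] F.ax 0.27 w 0.0579 t 28.7
j [ 0.7   0.62 -0.29  2.33  2.31  0.44 -0.97]
dp [-0.0009  0.0005  0.0018] rot [ 0.167  -0.1732 -0.4156]
0.065
```

```bash
python3 -m inch '[{"dp":[-0.0001,0.0001,0.0004],"rotation":[0.0208,-0.0216,-0.052]},{"dp":[-0.0001,0.0001,0.0004],"rotation":[0.0208,-0.0216,-0.052]},{"dp":[-0.0001,0.0001,0.0004],"rotation":[0.0208,-0.0216,-0.052]},{"dp":[-0.0001,0.0001,0.0004],"rotation":[0.0208,-0.0216,-0.052]},{"dp":[-0.0001,0.0001,0.0004],"rotation":[0.0208,-0.0216,-0.052]},{"dp":[-0.0001,0.0001,0.0004],"rotation":[0.0208,-0.0216,-0.052]},{"dp":[0,0,0],"rotation":[0.0208,-0.0216,-0.052]},{"dp":[0,0,0],"rotation":[0.0208,-0.0216,-0.052]},{"dp":[0,0,0],"rotation":[0,0,0]}]'; python3 - <<'E'
from btn import *
X=np.array([.719,.695,0]);Y=np.cross(-ax,X);a=.45
st(.022,X*np.cos(a)+Y*np.sin(a));print((observe()['ft_torque']@ax).round(3))
E
```

```text
t: 29.6
ee_pos: [0.4825, -0.3763, 0.1101]
eef_rot: [2.649, 0.428, 0.41]
wrist_force: [-1.0, 7.0, 4.6]
width: 0.058
height 0.0231 off [0.0009 0.0006 0.0001] tilt err deg 0.0 z [ 0.347 -0.359 -0.866] x [0.909 0.356 0.216] F.ax 6.79 w 0.058 t 29.6
j [ 0.79  0.63 -0.43  2.32  2.18  0.49 -1.31]
dp [-0.0005 -0.001  -0.001 ] rot [ 0.     -0.0011 -0.0018]
0.089
```

```bash
python3 -m inch '[{"dp":[0,0,0],"rotation":[0,0,0]},{"dp":[0,0,0],"rotation":[0,0,0]},{"dp":[0,0,0],"rotation":[0,0,0]},{"dp":[0,0,0],"rotation":[0,0,0]},{"dp":[0,0,0],"rotation":[0,0,0]},{"dp":[0,0,0],"rotation":[0,0,0]},{"dp":[-0.0017,0.0018,0.0043],"rotation":[0,0,0]},{"dp":[-0.0035,0.0036,0.0087],"rotation":[0,0,0]},{"dp":[-0.007,0.0072,0.0173],"rotation":[0,0,0]},{"dp":[-0.007,0.0072,0.0173],"rotation":[0,0,0]},{"dp":[-0.007,0.0072,0.0173],"rotation":[0,0,0]},{"dp":[-0.007,0.0072,0.0173],"rotation":[0,0,0]},{"dp":[0,0,0],"rotation":[0,0,0]},{"dp":[0,0,0],"rotation":[0,0,0]}]' 100; python3 - <<'E'
from btn import *
st(.1)
s=observe();C=cam('wrist',s);w=capture('wrist')[:,:,::-1].copy();d=capture('side')[:,:,::-1]
u=np.array([0,0,1.])-ax*ax[2];u/=np.linalg.norm(u);v=np.cross(ax,u);t=np.linspace(0,6.28,60)
for h,c in((.032,(255,255,0)),(.042,(0,255,0))):
    for q in proj(C,base+(h-.001)*ax+.03*(np.cos(t)[:,None]*u+np.sin(t)[:,None]*v)):cv2.circle(w,tuple(int(k) for k in q),0,c,-1)
o=np.zeros((600,800,3),np.uint8);o[:,:500]=cv2.resize(w[90:390,150:400],(500,600))
o[:300,500:]=cv2.resize(d[110:210,270:370],(300,300),interpolation=cv2.INTER_CUBIC)
o[300:,500:]=cv2.resize(d[200:300,90:190],(300,300),interpolation=cv2.INTER_CUBIC)
cv2.imwrite('pics/w7.png',o)
E
```

```text
t: 31.0
ee_pos: [0.4492, -0.3437, 0.1931]
eef_rot: [2.645, 0.425, 0.41]
wrist_force: [-0.0, -0.1, -0.0]
width: 0.085
height 0.1182 off [ 0.0007 -0.001   0.0007] tilt err deg 0.2 z [ 0.347 -0.363 -0.865] x [0.91  0.355 0.216] F.ax -0.05 w 0.085 t 31.0
j [ 0.69  0.41 -0.31  2.37  1.95  0.33 -1.14]
dp [ 0.0056 -0.0055 -0.0165] rot [ 0.9368 -0.9736 -2.3328]
```

View pics/w7.png

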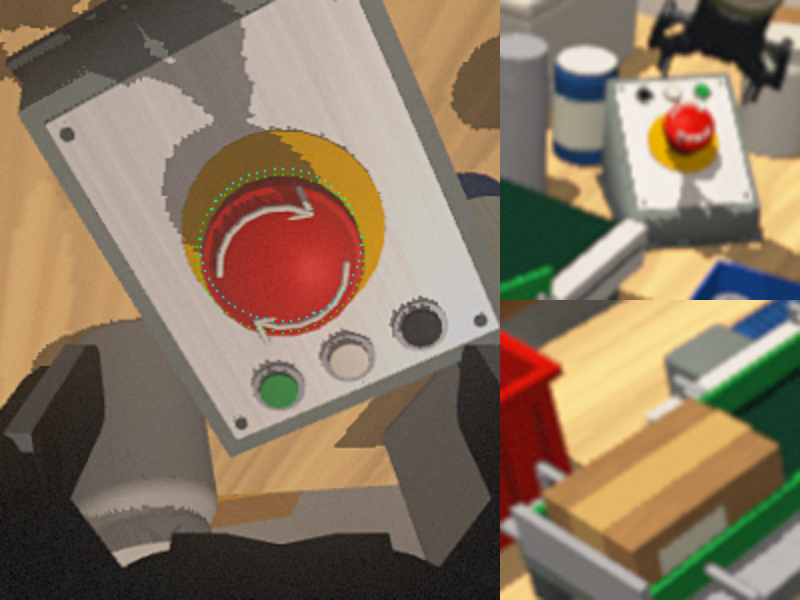

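```bash
python3 - <<'E'
from btn import *
cv2.imwrite('pics/s8.png',capture('scene')[:,:,::-1]);cv2.imwrite('pics/d8.png',capture('side')[:,:,::-1])
def red(f,b):
    im=cv2.imread(f).astype(int)[b[1]:b[3],b[0]:b[2]];m=(im[:,:,2]>100)&(im[:,:,1]<70)&(im[:,:,0]<80)
    y,x=np.nonzero(m);return m.sum(),(x.mean()+b[0]).round(2),(y.mean()+b[1]).round(2)
for f in('side0','d2','d5','d8'):print(f,red(f'pics/{f}.png',(315,135,355,170)))
for f in('scene0','s2','s3','s5','s8'):print(f,red(f'pics/{f}.png',(185,145,218,180)))
for h in(.042,.032):print(proj(cam('side'),[base+h*ax]),proj(cam('scene'),[base+h*ax]))
E
```

```text
side0 (np.int64(141), np.float64(332.55), np.float64(152.46))
d2 (np.int64(151), np.float64(331.79), np.float64(154.13))
d5 (np.int64(149), np.float64(331.86), np.float64(154.18))
d8 (np.int64(142), np.float64(332.27), np.float64(152.49))
scene0 (np.int64(118), np.float64(203.19), np.float64(160.86))
s2 (np.int64(116), np.float64(202.19), np.float64(162.72))
s3 (np.int64(117), np.float64(202.13), np.float64(162.7))
s5 (np.int64(119), np.float64(202.25), np.float64(162.87))
s8 (np.int64(120), np.float64(203.18), np.float64(160.87))
[[333.63877353 150.58417715]] [[205.44016067 159.04651781]]
[[333.04005101 152.13216362]] [[204.31626048 160.98165684]]
```

```bash
python3 - <<'E'
from h import *
a,b=cv2.imread('pics/d5.png'),cv2.imread('pics/d8.png');print(cv2.absdiff(a,b)[215:310,100:185].mean(),cv2.absdiff(a,b)[215:310,100:185].max())
s=observe();print(s['wrist_force'],s['t']);print(sign_off())
E
```

```text
2.588482972136223 10
[-0.02432572  0.31299931 -0.73012184] 31.2
the job is handed in; nothing more can be done
None
```

The job is done and handed in at t = 31.2 s, within the 72 s limit.

- **Stop button:** I pressed the red head along its axis with the fingers shut until it snapped down, with about 41 N at the hard stop. It stayed down when let go. Its image centre then sat about 2 px lower in both fixed cameras and stayed there until the twist.
- **Carton:** With the belt stopped, I pushed it along the lane with the half-open fingers, at 5–7 N along the lane and about 18 N pressing it home. It stopped against the end stop. Both views showed it square.
- **Reset:** I gripped the rim and turned it 0.9 rad clockwise, then opened the fingers and backed off. The head's centre returned to within 0.3 px of where it started in both cameras, so it is fully up.

**Last checks:** The carton's image was unchanged after the reset apart from picture noise. The gripper stood clear with no wrist force. I saw no bystander move in the pictures, but I did not measure their positions. At the hard stop the fingertips read about 2 mm lower than the 40 mm given for the latched head. I put that down to calibration and allowed for it when gripping.

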